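# Load a ferrite carrier from a mixed tote and dock it at the dispensing machine

### The job

Pick all the long ferrite bars out of the mixed tote and lay each one flat in its own pocket of the aluminium carrier, leaving the other cores in the tote. Then push the loaded carrier along the bench, without lifting it, into the dock until it is hard against both the end stop and the side rail, and swing the latch fully closed behind it. Do not disturb the bottle, tape roll and jar.

Things in the scene. Friction and masses are not known exactly. Their poses are not given: they have to be found in the camera images.
- tote: open white plastic tote, fixed to the bench, outer 218 x 280 x 50 mm (its x, y, z), walls and floor 5 mm thick. Origin: centre of its underside. Holds all the dark ferrite cores, lying side by side on its floor in a jumble at any angle, about 62 mm between centres
- bar_1: long ferrite bar core: plain dark grey bar 48 mm long with a square 18 x 18 mm section, 75 g. Origin at its centre, x along its length; any of its four long sides may be down. Four to six such bars are present (None from the start = absent)
- bar_2: long ferrite bar core: plain dark grey bar 48 mm long with a square 18 x 18 mm section, 75 g. Origin at its centre, x along its length; any of its four long sides may be down. Four to six such bars are present (None from the start = absent)
- bar_3: long ferrite bar core: plain dark grey bar 48 mm long with a square 18 x 18 mm section, 75 g. Origin at its centre, x along its length; any of its four long sides may be down. Four to six such bars are present (None from the start = absent)
- bar_4: long ferrite bar core: plain dark grey bar 48 mm long with a square 18 x 18 mm section, 75 g. Origin at its centre, x along its length; any of its four long sides may be down. Four to six such bars are present (None from the start = absent)
- bar_5: long ferrite bar core: plain dark grey bar 48 mm long with a square 18 x 18 mm section, 75 g. Origin at its centre, x along its length; any of its four long sides may be down. Four to six such bars are present (None from the start = absent)
- bar_6: long ferrite bar core: plain dark grey bar 48 mm long with a square 18 x 18 mm section, 75 g. Origin at its centre, x along its length; any of its four long sides may be down. Four to six such bars are present (None from the start = absent)
- carrier: loose aluminium plate, 128 x 150 mm (x, y), 17 mm high, about 0.42 kg, plain upright edges. Origin: centre of underside. Six upward pockets, 56 (x) by 26 (y) mm, 5 mm deep, centred at x = -30, +30 and y = -48, 0, +48 mm. A bar lies in a pocket along carrier x with 4 mm to spare all round, its centre then 21 mm above the carrier's underside (pocket floor 12, lands 17 mm)
- dock_seat (a point): point on the bench where the docked carrier's origin lies; axes = those of the docked carrier. The fixed dock has two steel fences 16 mm high: an end stop whose face is 75 mm to -y of this point, and a side rail whose face is 64 mm to +x (from y = -75 to +20 mm). Open to +y and -x: the carrier slides in flush along the bench
- latch (a joint): swing latch of the dock on a vertical pivot, arm 4 to 12 mm above the bench. Angle in rad, counterclockwise from above: 0 (to 0.35 at the start) = open, arm pointing away to dock +x +y; 2.37 = closed, at its end stop, arm along dock -x, 3 mm behind the docked carrier's +y edge. Stays where left; about 1 N at the knob moves it
- latch_knob (a point): on the axis of the latch's upright round black knob, 15 mm in diameter, standing from 12 to 44 mm above the bench; this point is 33 mm above the bench, 56 mm from the pivot axis. The knob may be gripped from above or pushed from the side
- latch_pivot (a point): on the latch's pivot axis, level with latch_knob (84 mm to +x, 85 mm to +y of dock_seat)
- toroid_1: dark grey ferrite ring, outer diameter 40, 14 mm high; stays in the tote. Origin: centre of underside
- toroid_2: the same as toroid_1
- u_core_1: dark grey ferrite U core, 30 x 40 x 16 mm high, open to its +x; stays in the tote. Origin: underside, mid-width, near the middle
- u_core_2: the same as u_core_1
- e_core: dark grey ferrite E core, 22 x 42 x 16 mm high; stays in the tote. Origin: underside, near the middle
- short_block: short dark grey ferrite block 24 x 18 x 18 mm, not one of the long bars; stays in the tote. Origin at its centre, x along its length
- bottle: white bottle, diameter 48, 135 mm high, standing beyond the carrier; leave alone. Origin: centre of underside
- tape_roll: roll of tape lying flat, diameter 72, 20 mm high, beyond the dock and carrier; leave alone. Origin: centre of underside
- jar: small amber jar, diameter 52, 45 mm high, beyond the end stop of the dock; leave alone. Origin: centre of underside
Mind the look-alikes: they are no part of the job. Leave any pink look-alike of the bar_5 alone.

How it is judged:
By the outcome, as a careful person would: the job done as asked, in the order asked, and still so for the second after the job is handed in, with the robot touching nothing.
Of bar_1, bar_2, bar_3, bar_4, bar_5, bar_6 only 4 to 6 are there at a start; the rules pass over those that are not, and their reading is None.
At some moment in a run one of carrier may be knocked a few centimetres aside while the robot is not near it.
Once in a run the grip may slacken for a moment while it holds something.
It also fails if it takes over 210 s, if anything falls off the work surface, if the arm or the gripper's body presses on something with over 40 N, if the wrist force passes 120 N, or if a joint passes its speed limit or range.

### The arm

A 6-joint arm with a two-finger parallel gripper is mounted at the origin on the work surface. World frame = base frame: x ahead of the robot, y to its left, z up, the work surface at z = 0. Lengths are in m, angles in degrees, forces in N, time in s.
With the tool pointing down it reaches from about 0.4 to 0.825 m from the base axis. Payload 7 kg.
Tool frame: the origin (TCP) lies on the centre line of the jaws, within the pads' length; the fingertips stand 17 mm ahead of it and the grasp point (between the pads) lies 2 mm behind it; z points along the fingers, y is the direction in which the jaws open and shut (so a half turn about z gives the same grasp; the last joint's range is limited). The gripper opens to 88 mm and grips with 3 to 60 N. Pads are 19 mm wide; open, the fingers measure 130 mm over their backs; the gripper's body (78 mm by 193 mm) begins 47 mm behind the grasp point.
Start: joints at [90.762, 20.546, 0.682, 0, -70.136, -16.507], TCP at [0.183, 0.65, 0.244] pointing down, gripper open.
Joint ranges: [-176.03, 176.03], [-82.01, 121.73], [-58.28, 71.71], [-173.87, 95.51], [-174.79, -0.11], [-173.66, 173.66]. Speed limits (degrees/s): [136.94, 136.94, 172.46, 180, 180, 180].

### API

Orientations are given as [roll, pitch, yaw] about the fixed x, y, z axes, in that order (R = Rz(yaw) Ry(pitch) Rx(roll)).
In Python, from plant import telemetry, vision, close_job, recognise, silhouettes, place_of gives the robot as it stands.
- The arm moves only by the shell command python3 -m handwheel 'ROWS'. ROWS is JSON, a list that holds one entry, the list of rows, each a list of 5 numbers: the shift along the tool's x, y, z in m, then the turn about the tool's z in rad, then the closure, from 0 (fully open) to 1 (shut). In form: [[[tx, ty, tz, yaw, gripper], ...]]. A call has 1 to 20 rows; each row shifts and turns the commanded pose from where the row before left it, along the tool's axes as they then stand; what a row does not reach is not made up. A row lasts 1/12 s, in which the tool goes at most 41.7 mm and 7.16 degrees, less where a joint would pass 70% of its speed; a pose out of reach is approached as far as the arm can. A call with a gripper value outside its range is refused whole. The fingers move at their own pace and stop on an object; the grip force is fixed at half the most. Time passes only in rows, so rows that do not move let the fingers close. It gives the time, the measured TCP pose, the force and the opening at its end, in the units of the state.
- telemetry.get_obs(): the state, without advancing time (a new reading comes with each control period).
- vision.snapshot(name): name is "scene" or "top" or "wrist"; returns a dict with "color" (384x512x3 uint8, red, green, blue), "mtx" (3x3 intrinsics, pixels), "dist" ([k1, k2, p1, p2, k3] as OpenCV has them; the pictures are not rectified), "cam_to_world" (4x4, takes a point from camera to world coordinates); the wrist camera has in their place "tool_from_camera" (4x4, takes a point from camera to tool coordinates, whose origin is the TCP and whose axes are the flange's). Camera axes: x right, y down, z forward; pixel columns grow to the right and rows downward; lengths in m; the calibration is good to about 2 mm. A picture is of the moment at which its call begins: read the wrist's pose just before it. There is no depth.
- close_job(): hands the job in, once; it reports no verdict.
Trained networks look in a picture, given as the dict that the camera call returned (one of the last four; its "shot" number tells which), for a name from the list of things; names that differ only in an ending like _2 or _b are one class to them, and where a whole thing is asked for, a point or a joint stands for the part that bears it (a point fixed in the world has none). Each returns a list of dicts, best first, with "conf" (0 to 1); they miss things now and then, are a little off and sometimes report something else, mostly with a low value. They report only what shows in the picture. A call takes as long as a camera call. They do not tell look-alikes from the thing itself.
- recognise(name, picture): "xy" ([column, row] in pixels, amid what is visible of it).
- silhouettes(name, picture): "region" (384x512 bool, what is visible of it) and "xy" ([column, row] in pixels, amid what is visible of it).
- place_of(name, picture): "xy" ([column, row] in pixels: a listed point, or the origin of a listed thing).
The state is a dict: "clock": time; "joint_pos": joint angles; "qvel": joint speeds; "tau": joint torques, N m; "tool_pos": TCP position; "orientation": TCP orientation; "force": force on the tool from outside, world axes, zero at the start; "moment": the same for the moment, N m; "opening": finger opening in m.
Only numpy, scipy, OpenCV 4.12 (cv2) and the standard library are available. Lean on these libraries where they do the work, as an engineer would, in place of code of your own. Each camera call takes 0.05 s, during which the arm holds its last target.

## Working session

There is one attempt and no reset: what is moved stays moved. The work goes in short steps, Python scripts to look and compute and a shell command to move; the robot and the scene stay as the last step left them, time stands still between calls to the robot, and variables do not carry over. Pictures are saved under pics/ and viewed, and the job is handed in when it is done.

```bash
ls; mkdir -p pics; cat > h.py <<'E'
import numpy as np, cv2
from plant import telemetry, vision, close_job, recognise, silhouettes, place_of
from scipy.spatial.transform import Rotation as R
def save(img,name,scale=1.5):
    cv2.imwrite('pics/'+name, cv2.resize(img[:,:,::-1],None,fx=scale,fy=scale,interpolation=cv2.INTER_CUBIC))
def cam(p,obs=None):
    if 'cam_to_world' in p: return np.array(p['cam_to_world'])
    T=np.eye(4);T[:3,:3]=R.from_euler('xyz',obs['orientation'],degrees=True).as_matrix();T[:3,3]=obs['tool_pos']
    return T@np.array(p['tool_from_camera'])
def toworld(p,px,z,obs=None):
    T=cam(p,obs)
    u=cv2.undistortPoints(np.array(px,float).reshape(-1,1,2),np.array(p['mtx']),np.array(p['dist'])).reshape(-1,2)
    d=np.c_[u,np.ones(len(u))]@T[:3,:3].T
    o=T[:3,3]
    return o+d*((z-o[2])/d[:,2])[:,None]
def proj(p,pts,obs=None):
    T=np.linalg.inv(cam(p,obs))
    q,_=cv2.projectPoints(np.array(pts,float).reshape(-1,1,3),cv2.Rodrigues(T[:3,:3])[0],T[:3,3],np.array(p['mtx']),np.array(p['dist']))
    return q.reshape(-1,2)
E
python3 - <<'E'
from h import *
o=telemetry.get_obs();print(o)
for n in('scene','top','wrist'):
    p=vision.snapshot(n); save(p['color'],n+'0.png'); print(n,cam(p,o).round(3).tolist(),np.array(p['mtx']).round(0).tolist(),np.array(p['dist']).round(3))
E
```

```text
pics
{'clock': 0.0, 'joint_pos': array([ 9.07629458e+01,  2.05913459e+01,  6.34968510e-01, -1.89448656e-02,
       -7.01363217e+01, -1.65074668e+01]), 'qvel': array([-0.05503165,  0.11188854, -0.00115598, -0.01436937,  0.03436883,
       -0.00829188]), 'tau': array([ 6.21360687e-04, -5.82716238e+01,  2.93050647e+01,  6.99710146e+00,
        7.03025493e-03, -1.55522353e-04]), 'tool_pos': array([0.18305905, 0.64923429, 0.24263645]), 'orientation': array([ 1.79906061e+02, -9.26652045e-03, -1.57509649e+01]), 'force': array([-0.44218933,  0.23956536, -0.25648365]), 'moment': array([-0.03893254, -0.06305278,  0.00130159]), 'opening': 0.08771837409836382}
scene [[-0.722, 0.344, -0.6, 1.298], [0.692, 0.372, -0.619, 0.659], [0.01, -0.862, -0.507, 0.655], [0.0, 0.0, 0.0, 1.0]] [[439.0, 0.0, 256.0], [0.0, 439.0, 187.0], [0.0, 0.0, 1.0]] [0.035 0.    0.    0.    0.   ]
top [[-0.024, -0.986, 0.163, 0.415], [-1.0, 0.026, 0.01, -0.045], [-0.014, -0.163, -0.987, 1.259], [0.0, 0.0, 0.0, 1.0]] [[396.0, 0.0, 259.0], [0.0, 396.0, 190.0], [0.0, 0.0, 1.0]] [-0.082  0.     0.     0.     0.   ]
wrist [[-0.271, -0.932, -0.24, 0.248], [-0.963, 0.263, 0.065, 0.631], [0.002, 0.249, -0.969, 0.384], [0.0, 0.0, 0.0, 1.0]] [[346.0, 0.0, 252.0], [0.0, 346.0, 189.0], [0.0, 0.0, 1.0]] [-0.029  0.     0.     0.     0.   ]
```

View pics/scene0.png

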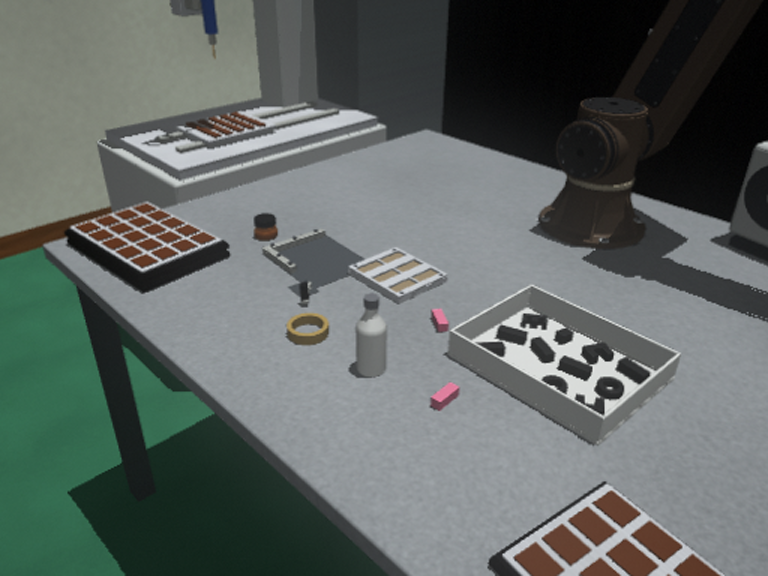

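View pics/top0.png

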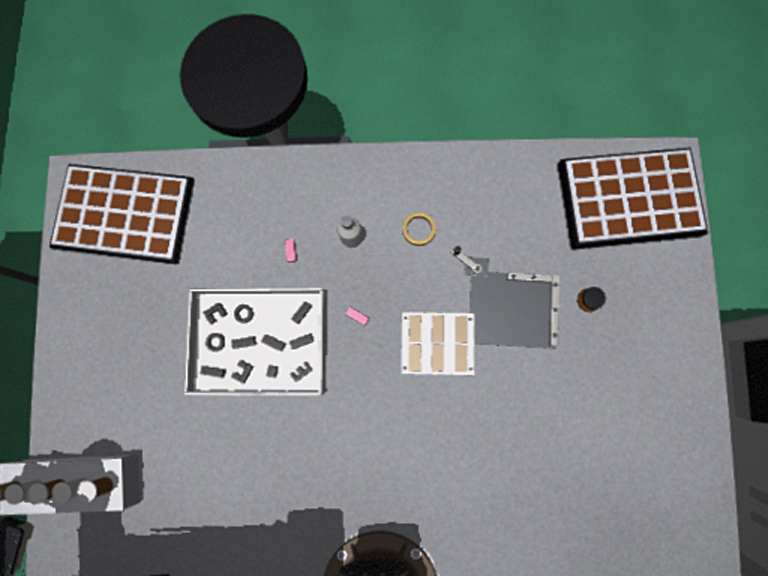

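View pics/wrist0.png

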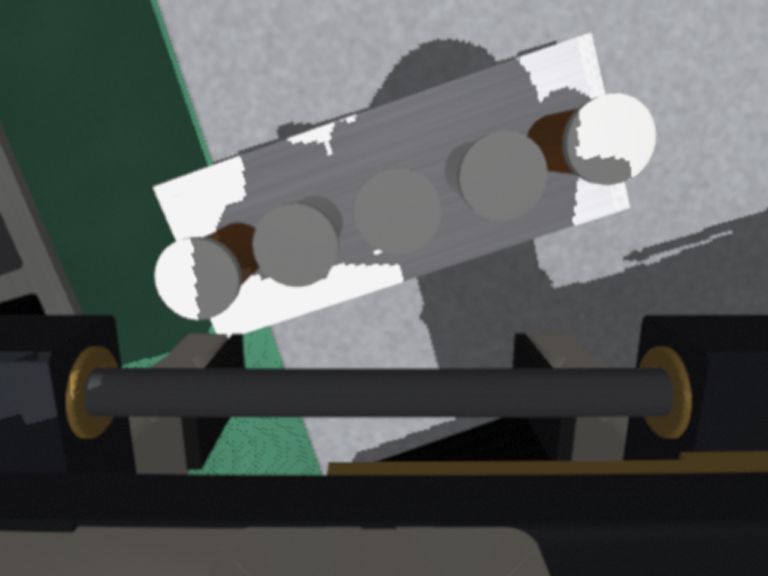

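```bash
python3 - <<'E'
from h import *
p=vision.snapshot('top')
c=p['color']
for (n,x0,y0,x1,y1) in(('tote',115,185,255,270),('dock',255,150,400,265)):
    save(c[y0:y1,x0:x1],'top_%s.png'%n,5)
for n,z in(('bar_1',.014),('carrier',.0),('latch_knob',.033),('latch_pivot',.033),('dock_seat',0),('tote',0),('short_block',.014),('u_core_1',.005),('toroid_1',.005),('e_core',.005),('bottle',0),('tape_roll',0),('jar',0)):
    r=place_of(n,p)
    for q in r: print(n,round(q['conf'],2),np.round(q['xy'],1),toworld(p,q['xy'],z)[0].round(3))
E
```

```text
bar_1 0.64 [201.5 208.8] [0.564 0.15  0.014]
bar_1 0.61 [162.4 228. ] [0.506 0.275 0.014]
bar_1 0.56 [195.4 170. ] [0.69  0.17  0.014]
bar_1 0.54 [183.  226.6] [0.509 0.209 0.014]
bar_1 0.5 [201.5 226.8] [0.507 0.151 0.014]
bar_1 0.5 [142.6 248.2] [0.444 0.338 0.014]
bar_1 0.4 [238.4 209.6] [0.558 0.033 0.014]
carrier 0.82 [295.8 230.1] [ 0.49  -0.146  0.   ]
carrier 0.28 [343.5 204.4] [ 0.568 -0.302  0.   ]
latch_knob 0.71 [308.9 165.2] [ 0.692 -0.193  0.033]
latch_pivot 0.58 [320.4 173.6] [ 0.664 -0.228  0.033]
latch_pivot 0.38 [140.3 250.8] [0.435 0.339 0.033]
dock_seat 0.67 [346.  207.6] [ 0.558 -0.31   0.   ]
tote 0.89 [168.  229.4] [0.502 0.26  0.   ]
short_block 0.61 [185.3 251.2] [0.432 0.202 0.014]
short_block 0.5 [393.8 201.4] [ 0.572 -0.461  0.014]
short_block 0.34 [320.4 173.7] [ 0.667 -0.231  0.014]
u_core_1 0.44 [140.3 208.6] [0.57  0.35  0.005]
u_core_1 0.41 [161.5 248.9] [0.44  0.279 0.005]
toroid_1 0.57 [163.4 210.3] [0.563 0.275 0.005]
toroid_1 0.45 [142.3 227.8] [0.508 0.342 0.005]
e_core 0.64 [142.  208.6] [0.57  0.345 0.005]
e_core 0.39 [201.9 247.6] [0.442 0.151 0.005]
bottle 0.67 [182.7 249.9] [0.436 0.213 0.   ]
bottle 0.64 [232.9 158.2] [0.729 0.05  0.   ]
tape_roll 0.59 [277.3 154.6] [ 0.737 -0.096  0.   ]
jar 0.7 [342.4 206.2] [ 0.562 -0.299  0.   ]
jar 0.49 [392.4 197.5] [ 0.586 -0.462  0.   ]
```

View pics/top_tote.png

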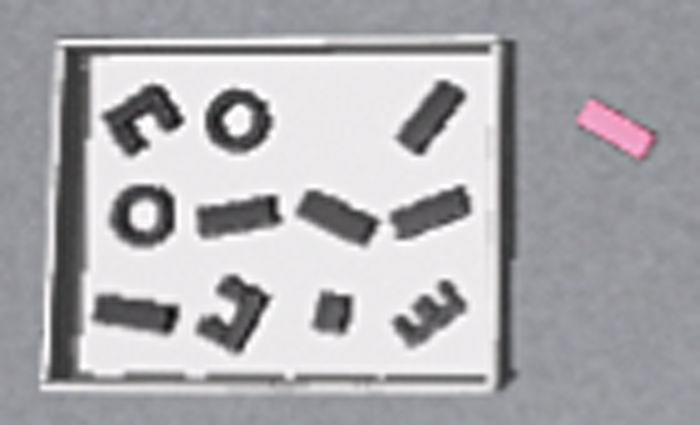

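View pics/top_dock.png

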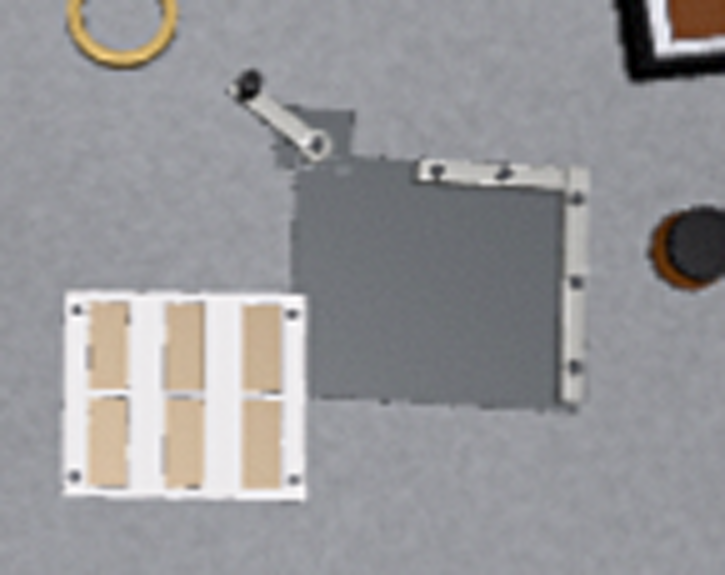

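Dark bar candidates in the top crop (crop coordinates /5, offset 115,185):
- **Bars (5):** (201,208), (163,228), (182,228), (201,227), (142,248).
- **Not bars:** the short block at (182,248), the U, E and ring cores, and the pink look-alikes at (238,210) and (194,167).

Next I'll move above the tote and measure with the wrist camera.

```bash
cat >> h.py <<'E'
def go(x,y,z,yaw,n=None):
    "print tool-frame totals from measured pose (pointing down): shifts first, then turn"
    o=telemetry.get_obs(); Y=o['orientation'][2]; p=o['tool_pos']
    a=np.radians(Y); d=np.array([x,y,z])-p
    t=np.array([np.cos(a)*d[0]+np.sin(a)*d[1], np.sin(a)*d[0]-np.cos(a)*d[1], -d[2]])
    dy=(yaw-Y+180)%360-180
    print('pos',p.round(4),'yaw',round(Y,2),'clk',round(o['clock'],1),'tool shift',t.round(4),'dist/.04 rows',round(np.linalg.norm(t)/.04,1),'turn rad',round(-np.radians(dy),4),'rows',round(abs(dy)/7,1))
E
python3 -m handwheel '[[[0.0245,0.022,-0.0055,0,0.5],[0.0245,0.022,-0.0055,0,0.5],[0.0245,0.022,-0.0055,0,0.5],[0.0245,0.022,-0.0055,0,0.5],[0.0245,0.022,-0.0055,0,0.5],[0.0245,0.022,-0.0055,0,0.5],[0.0245,0.022,-0.0055,0,0.5],[0.0245,0.022,-0.0055,0,0.5],[0.0245,0.022,-0.0055,0,0.5],[0.0245,0.022,-0.0055,0,0.5],[0.0245,0.022,-0.0055,0,0.5],[0.0245,0.022,-0.0055,0,0.5],[0.0245,0.022,-0.0055,0,0.5],[0.0245,0.022,-0.0055,0,0.5],[0,0,0,-0.0917,0.5],[0,0,0,-0.0917,0.5],[0,0,0,-0.0917,0.5],[0,0,0,0,0.5],[0,0,0,0,0.5]]]'
python3 - <<'E'
from h import *
go(.43,.26,.32,0)
o=telemetry.get_obs(); print(o['opening'],o['orientation'])
p=vision.snapshot('wrist'); save(p['color'],'w1.png')
np.savez('w1.npz',c=p['color'],T=cam(p,o),mtx=p['mtx'],dist=p['dist'])
for n,z in(('bar_1',.014),('tote',0)):
    for q in silhouettes(n,p):
        m=q['region'].astype(np.uint8)
        cs=max(cv2.findContours(m,0,2)[0],key=cv2.contourArea)
        w=toworld(p,cs.reshape(-1,2),.023 if n=='bar_1' else .05,o)[:,:2]
        r=cv2.minAreaRect((w*1000).astype(np.float32))
        print(n,round(q['conf'],2),np.round(q['xy']),np.round(r[0],1),np.round(r[1],1),round(r[2],1))
E
```

```text
clock: 2.43
tool_pos: [0.4297, 0.26, 0.3207]
orientation: [-180.0, -0.0, -0.2]
force: [0.0, -0.6, -0.7]
opening: 0.0438
pos [0.4297 0.26   0.3207] yaw -0.15 clk 2.4 tool shift [0.0003 0.     0.0007] dist/.04 rows 0.0 turn rad -0.0027 rows 0.0
0.04383561428514758 [-1.79988374e+02 -7.48484081e-03 -1.52721088e-01]
bar_1 0.91 [291.  92.] [503.6 213.4] [49.  20.2] 64.5
bar_1 0.91 [431.  50.] [555.7  41. ] [53.1 23.4] 57.3
bar_1 0.84 [240.  92.] [506.1 274.7] [18.  46.9] 9.4
bar_1 0.57 [341.  40.] [565.3 154.4] [19.1 49.7] 49.8
bar_1 0.17 [233.  34.] [566.4 276.1] [36.9 37.9] 89.8
```

View pics/w1.png

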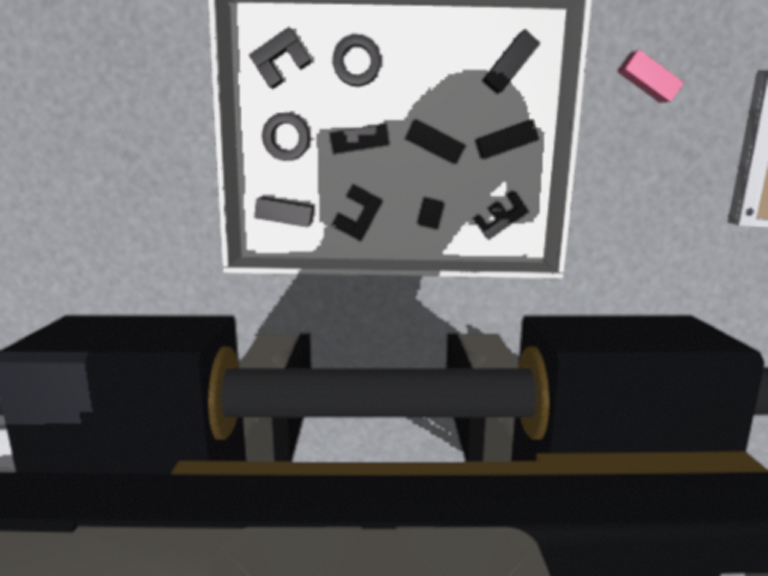

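The wrist view shows five dark bars at 1.5x pixels (512,60), (359,138), (435,141), (508,139) and (284,211). The pink one lies outside the tote at (650,76).

```bash
cat >> h.py <<'E'
from scipy.optimize import minimize
def boxsil(p,o,x,y,th,shape,L=.048,W=.018,z0=.005,h=.018):
    c,s=np.cos(th),np.sin(th)
    pts=[(x+c*a-s*b,y+s*a+c*b,z) for a in(-L/2,L/2) for b in(-W/2,W/2) for z in(z0,z0+h)]
    q=proj(p,pts,o); hull=cv2.convexHull(q.astype(np.float32))
    m=np.zeros((shape[0]*4,shape[1]*4),np.uint8)
    cv2.fillConvexPoly(m,np.round((hull+.5)*4).astype(np.int32),255)
    return cv2.resize(m,(shape[1],shape[0]),interpolation=cv2.INTER_AREA).astype(float)/255
def fitbar(p,o,mask,x,y,th,**k):
    mk=mask.astype(float)
    f=lambda v: np.abs(boxsil(p,o,v[0]/1000,v[1]/1000,v[2]/50,mk.shape,**k)-mk).sum()
    best=None
    for d in(0,.3,-.3):
        r=minimize(f,[x*1000,y*1000,(th+d)*50],method='Nelder-Mead',options=dict(initial_simplex=[[x*1000+a,y*1000+b,(th+d)*50+c] for a,b,c in((0,0,0),(5,0,0),(0,5,0),(0,0,8))],maxiter=150))
        if best is None or r.fun<best.fun: best=r
    v=best.x
    return v[0]/1000,v[1]/1000,np.degrees(v[2]/50),best.fun
E
python3 - <<'E'
from h import *
o=telemetry.get_obs()
p=vision.snapshot('wrist');g=p['color'].astype(int).max(2)
for n,px in(('A',(341,40)),('B',(240,92)),('C',(290,94)),('D',(338,93)),('E',(189,141)),('shade',(265,105)),('lit',(180,120))): print(n,g[px[1]-2:px[1]+3,px[0]-2:px[0]+3].ravel()[::3])
s=g[85:100,225:255];print(s[::2,::2])
E
```

```text
A [68 67 68 67 68 69 67 67 67]
B [80 38 46 29 30 75 28 38 28]
C [30 28 29 29 29 28 28 28 28]
D [28 27 27 26 26 27 26 26 26]
E [106 107 107 107 107 106 107 105 107]
shade [117 117 117 117 117 117 117 117 117]
lit [240 240 240 241 241 240 240 240 240]
[[147 146 141 138 136 130 131 127 103  93  91  91  92  71  32]
 [ 63  55  69  93  95  96  98  98  94  92  91  92  91  69  31]
 [ 30  29  38  86 101 100  97  80  64  47  46  46  46  38  30]
 [ 29  28  29  75 103 103  97  46  29  29  28  29  29  28  29]
 [ 28  27  29  72 100  99  96  44  28  29  30  29  29  28  30]
 [ 28  28  27  38  47  46  45  31  28  27  29  28  27  28  28]
 [ 27  29  27  28  28  25  27  27  28  28  32  37  44  54  65]
 [ 27  28  27  28  31  36  44  53  67  82  89  97 109 111 114]]
```

```bash
cat > meas.py <<'E'
from h import *
o=telemetry.get_obs()
p=vision.snapshot('wrist');g=p['color'].astype(int).max(2)
import sys
m=(g<111).astype(np.uint8)
vis=p['color'].copy()
seeds={'A':(.565,.152,.8),'B':(.506,.275,0),'C':(.504,.213,0),'D':(.507,.151,0),'E':(.444,.338,0)}
n,lab,st,ce=cv2.connectedComponentsWithStats(m)
for k,(x,y,t) in seeds.items():
    c=proj(p,[(x,y,.023)],o)[0].round().astype(int)
    if not(3<c[0]<509 and 3<c[1]<380): continue
    l=lab[c[1],c[0]]
    mk=(lab==l)
    mk=cv2.morphologyEx(mk.astype(np.uint8),cv2.MORPH_CLOSE,np.ones((3,3)))
    w=toworld(p,np.argwhere(mk)[:,::-1],.02,o)[:,:2]
    r=cv2.minAreaRect((w*1000).astype(np.float32)); (a,b)=r[1]; th=np.radians(r[2]+(90 if b>a else 0))
    f=fitbar(p,o,mk,r[0][0]/1000,r[0][1]/1000,th)
    print(k,'rect',np.round(r[0],1),np.round(r[1],1),'fit',np.round(f[:2],4),'yaw',round((f[2]+90)%180-90,1),'res',round(f[3]),mk.sum())
    b=boxsil(p,o,f[0],f[1],np.radians(f[2]),g.shape)>.5
    cc,_=cv2.findContours(b.astype(np.uint8),0,1); cv2.drawContours(vis,cc,-1,(255,0,0),1)
save(vis[0:190,130:400],'fit.png',2.9)
E
python3 meas.py
```

```text
A rect [564.6 153.3] [21.  52.2] fit [0.5658 0.1531] yaw -39.4 res 80 701
B rect [506.5 274.7] [20.5 50.6] fit [0.5062 0.2742] yaw -81.6 res 63 665
C rect [504.2 212.3] [51.2 21.4] fit [0.5049 0.2117] yaw 63.2 res 98 741
D rect [505.9 153.5] [21.7 53.9] fit [0.5059 0.1535] yaw -70.4 res 91 755
E rect [448.1 338.5] [48.7 18.7] fit [0.4476 0.3387] yaw 82.2 res 85 543
```

View pics/fit.png

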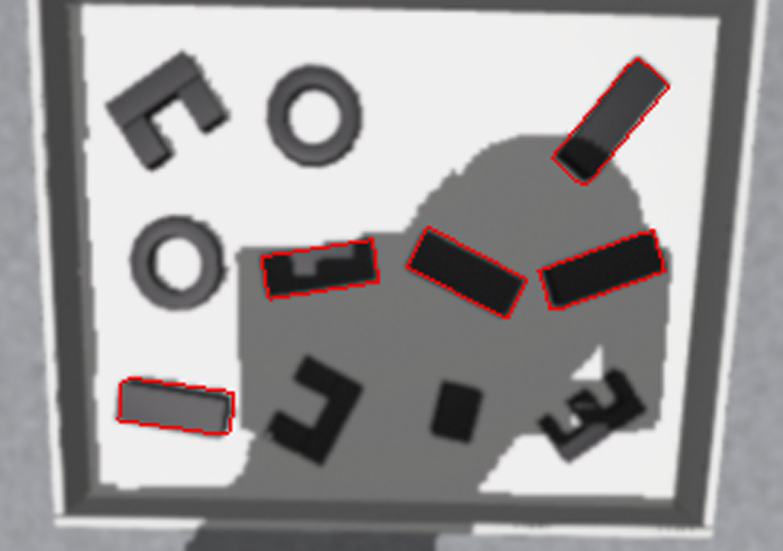

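```bash
python3 -m handwheel '[[[0.0225,0.0178,0.028,0,0.63],[0.0225,0.0178,0.028,0,0.63],[0.0225,0.0178,0.028,0,0.63],[0.0225,0.0178,0.028,0,0.63],[0.0225,0.0178,0.028,0,0.63],[0.0235,0.018,0.03,0,0.63],[0,0,0.02,0.1147,0.63],[0,0,0.02,0.1147,0.63],[0,0,0.02,0.1147,0.63],[0,0,0.02,0.1147,0.63],[0,0,0,0.1147,0.63],[0,0,0,0.1147,0.63],[0,0,0,0,0.63]]]'
python3 -c "
from h import *
go(.5657,.153,.031,-39.4)"
```

```text
clock: 3.77
tool_pos: [0.5654, 0.1534, 0.0702]
orientation: [179.9, 0.0, -39.7]
force: [-0.6, -0.7, 0.2]
opening: 0.0323
pos [0.5654 0.1534 0.0702] yaw -39.75 clk 3.8 tool shift [0.0005 0.0001 0.0392] dist/.04 rows 1.0 turn rad -0.006 rows 0.0
```

```bash
python3 -m handwheel '[[[0,0,0.02,0,0.63],[0,0,0.019,0,0.63],[0,0,0,0,0.63],[0,0,0,0,1],[0,0,0,0,1],[0,0,0,0,1],[0,0,0,0,1],[0,0,0,0,1],[0,0,0,0,1]]]'
python3 -c "
from h import *
go(.5657,.153,.13,-39.4)"
```

```text
clock: 4.52
tool_pos: [0.5662, 0.1538, 0.0331]
orientation: [-179.9, -0.0, -39.4]
force: [-1.2, 0.9, 6.9]
opening: 0.0174
pos [0.5662 0.1538 0.0331] yaw -39.38 clk 4.5 tool shift [ 0.0001  0.001  -0.0969] dist/.04 rows 2.4 turn rad 0.0004 rows 0.0
```

```bash
python3 -m handwheel '[[[0,0,-0.03,0,1],[0,0,-0.035,0,1],[0,0,-0.035,-0.1145,1],[0,0,-0.035,-0.1145,1],[0,0,-0.032,-0.1145,1],[0,0,0,-0.1145,1],[0,0,0,-0.1145,1],[0,0,0,-0.1145,1],[-0.0162,0.0333,0,0,1],[-0.0162,0.0333,0,0,1],[-0.0162,0.0333,0,0,1],[-0.0162,0.0333,0,0,1],[-0.0162,0.0333,0,0,1],[-0.0162,0.0333,0,0,1],[-0.0162,0.0333,0,0,1],[-0.0162,0.0333,0,0,1],[-0.0162,0.0333,0,0,1],[0,0,0,0,1]]]'
cat > car.py <<'E'
from h import *
import sys
o=telemetry.get_obs(); p=vision.snapshot('wrist'); save(p['color'],sys.argv[1])
print(o['tool_pos'].round(4),o['orientation'].round(2),round(o['opening'],4),round(o['clock'],2))
for q in silhouettes('carrier',p)[:2]:
    m=q['region'].astype(np.uint8)
    cs=max(cv2.findContours(m,0,1)[0],key=cv2.contourArea)
    w=toworld(p,cs.reshape(-1,2),.017,o)[:,:2]
    r=cv2.minAreaRect((w*1000).astype(np.float32))
    print('sil',round(q['conf'],2),np.round(q['xy']),np.round(r[0],1),np.round(r[1],1),round(r[2],1))
for q in place_of('carrier',p)[:2]: print('place',round(q['conf'],2),np.round(q['xy']),toworld(p,q['xy'],0,o)[0].round(4))
E
python3 car.py c1.png
```

```text
clock: 6.02
tool_pos: [0.4159, -0.1498, 0.1989]
orientation: [-180.0, 0.1, -0.3]
force: [-0.4, 0.7, -1.5]
opening: 0.0176
[ 0.4159 -0.1498  0.1989] [-1.8e+02  7.0e-02 -2.5e-01] 0.0176 6.02
sil 0.96 [232.  79.] [ 495.5 -132.8] [150.3 127.9] 87.5
place 0.88 [231.  82.] [ 0.4994 -0.1311  0.    ]
```

View pics/c1.png

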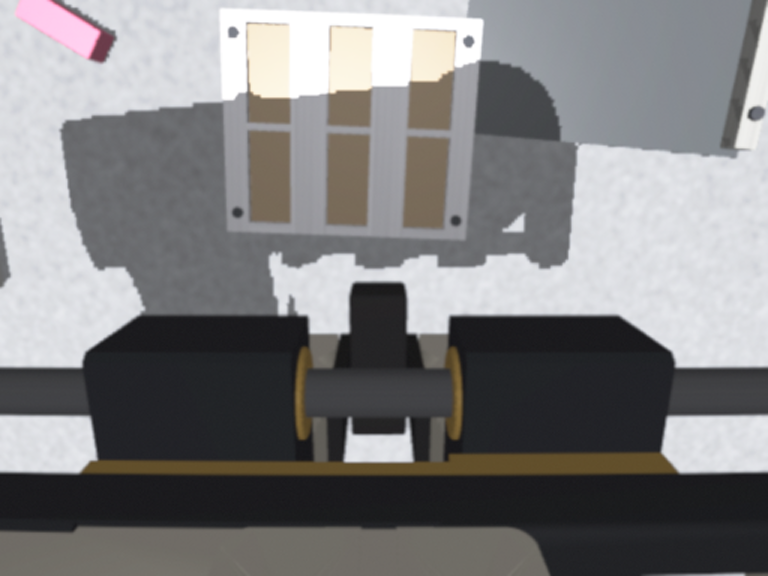

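```bash
cat >> car.py <<'E'
if len(sys.argv)>2:
    q=silhouettes('carrier',p)[0]
    f=fitbar(p,o,q['region'],r[0][0]/1000,r[0][1]/1000,np.radians(r[2]-90 if r[2]>45 else r[2]),L=.128,W=.150,z0=0,h=.017)
    f=list(f); f[2]=(f[2]+90)%180-90
    print('fit',np.round(f,4))
    th=np.radians(f[2]);
    # held-bar end check
    T=np.eye(4);T[:3,:3]=R.from_euler('xyz',o['orientation'],degrees=True).as_matrix();T[:3,3]=o['tool_pos']
    for a in(.020,.024,.028): print('end',a,proj(p,[(T@[a,y,.0065,1])[:3] for y in(-.009,.009)],o).round(1).tolist())
    for i in range(2,len(sys.argv),2):
        a,b=float(sys.argv[i])/1000,float(sys.argv[i+1])/1000
        x,y=f[0]+np.cos(th)*a-np.sin(th)*b,f[1]+np.sin(th)*a+np.cos(th)*b
        print('pocket',a,b,round(x,4),round(y,4)); go(x,y,.038,f[2])
E
python3 car.py c1b.png 30 -48; python3 -c "
import cv2;a=cv2.imread('pics/c1b.png');cv2.imwrite('pics/c1c.png',cv2.resize(a[250:450,280:480],None,fx=3,fy=3))"
```

```text
[ 0.4193 -0.1466  0.1992] [-1.7999e+02 -4.0000e-02 -1.4000e-01] 0.017 6.17
sil 0.74 [237.  81.] [ 495.2 -132.9] [151.7 129.7] 87.3
place 0.56 [236.  90.] [ 0.4961 -0.1325  0.    ]
fit [ 4.956000e-01 -1.328000e-01 -2.547900e+00  2.669843e+02]
end 0.02 [[230.5, 209.0], [270.6, 209.0]]
end 0.024 [[230.4, 200.4], [270.7, 200.4]]
end 0.028 [[230.2, 191.7], [270.8, 191.7]]
pocket 0.03 -0.048 0.5234 -0.182
pos [ 0.4199 -0.1454  0.1989] yaw 0.03 clk 6.4 tool shift [0.1035 0.0367 0.1609] dist/.04 rows 4.9 turn rad 0.0451 rows 0.4
```

View pics/c1c.png

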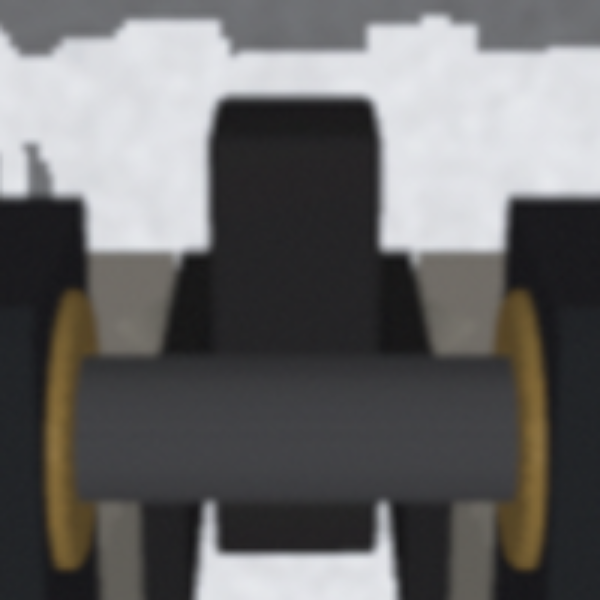

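```bash
python3 - <<'E'
from h import *
o=telemetry.get_obs(); p=vision.snapshot('wrist')
T=np.eye(4);T[:3,:3]=R.from_euler('xyz',o['orientation'],degrees=True).as_matrix();T[:3,3]=o['tool_pos']
print(np.array(p['tool_from_camera']).round(3).tolist(), p['mtx'][0])
for d in(.0065,.010,.014,.018):
  print(d)
  for a in(.024,-.024):
    for dz in(0,.018): print('  end',a,dz,proj(p,[(T@[a,y,d+dz,1])[:3] for y in(-.009,.009)],o).round(1).tolist())
E
```

```text
[[0.0, -0.968, -0.249, 0.067], [1.0, 0.0, 0.001, 0.001], [-0.001, -0.249, 0.968, -0.142], [0.0, 0.0, 0.0, 1.0]] [345.76999603   0.         252.00903275]
0.0065
  end 0.024 0 [[230.4, 200.4], [270.7, 200.4]]
  end 0.024 0.018 [[232.5, 190.2], [268.8, 190.2]]
  end -0.024 0 [[231.9, 296.0], [269.3, 296.0]]
  end -0.024 0.018 [[233.8, 277.5], [267.6, 277.5]]
0.01
  end 0.024 0 [[230.8, 198.2], [270.3, 198.2]]
  end 0.024 0.018 [[232.9, 188.4], [268.5, 188.4]]
  end -0.024 0 [[232.3, 292.1], [268.9, 292.1]]
  end -0.024 0.018 [[234.1, 274.3], [267.4, 274.3]]
0.014
  end 0.024 0 [[231.3, 195.9], [269.9, 195.9]]
  end 0.024 0.018 [[233.3, 186.5], [268.1, 186.5]]
  end -0.024 0 [[232.8, 287.8], [268.6, 287.8]]
  end -0.024 0.018 [[234.5, 270.7], [267.0, 270.7]]
0.018
  end 0.024 0 [[231.8, 193.6], [269.4, 193.6]]
  end 0.024 0.018 [[233.7, 184.7], [267.7, 184.7]]
  end -0.024 0 [[233.2, 283.7], [268.2, 283.7]]
  end -0.024 0.018 [[234.8, 267.4], [266.7, 267.4]]
```

```bash
python3 -m handwheel '[[[0.0345,0.0122,0.015,0,1],[0.0345,0.0122,0.015,0,1],[0.0345,0.0123,0.015,0,1],[0,0,0,0.045,1],[0,0,0.03,0,1],[0,0,0.03,0,1],[0,0,0.03,0,1],[0,0,0,0,1],[0,0,0,0,1]]]'
python3 -c "
from h import *
go(.5234,-.182,.042,-2.5)"
```

```text
clock: 7.17
tool_pos: [0.5222, -0.1825, 0.0628]
orientation: [180.0, 0.2, -2.6]
force: [0.7, 0.6, -0.4]
opening: 0.0177
pos [ 0.5222 -0.1825  0.0628] yaw -2.56 clk 7.2 tool shift [ 0.0012 -0.0005  0.0208] dist/.04 rows 0.5 turn rad -0.001 rows 0.0
```

```bash
python3 -m handwheel '[[[0.0008,0,0.008,0,1],[0,0,0.007,0,1],[0,0,0.004,0,1],[0,0,0,0,1],[0,0,0,0,1]]]'; python3 -c "
from h import *
p=vision.snapshot('wrist');save(p['color'],'p1.png')"
```

```text
clock: 7.58
tool_pos: [0.5238, -0.183, 0.0454]
orientation: [180.0, -0.0, -2.6]
force: [0.6, 0.5, -0.4]
opening: 0.0174
```

View pics/p1.png

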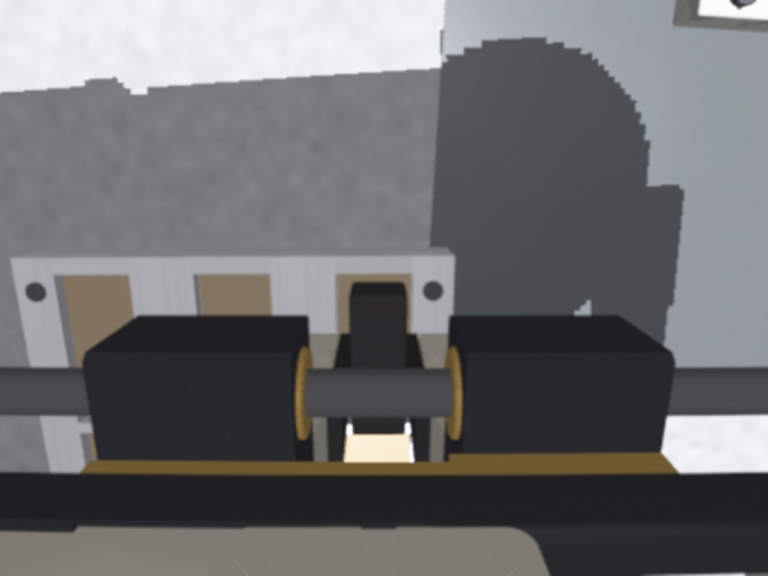

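```bash
python3 -m handwheel '[[[-0.002,-0.0013,0,0,1],[0,0,0.002,0,1],[0,0,0.002,0,1],[0,0,0,0,1],[0,0,0,0,1]]]'; python3 -c "
from h import *
p=vision.snapshot('wrist');save(p['color'][150:310,200:310],'p2.png',5)"
```

```text
clock: 8.05
tool_pos: [0.5217, -0.1816, 0.0408]
orientation: [180.0, 0.0, -2.6]
force: [0.4, 0.6, 0.0]
opening: 0.0176
```

View pics/p2.png

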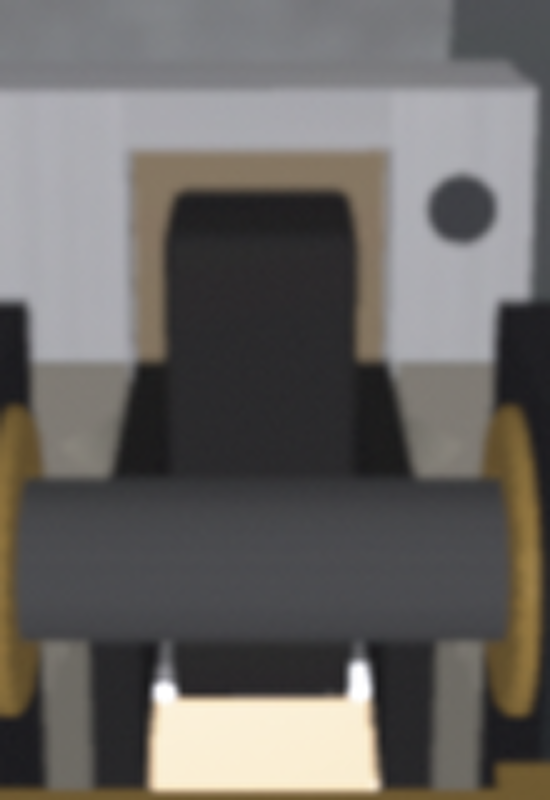

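```bash
python3 -m handwheel '[[[0,0,0.001,0,1],[0,0,0,0,1]]]'; python3 -m handwheel '[[[0,0,0,0,0.7],[0,0,0,0,0.7],[0,0,0,0,0.7],[0,0,0,0,0.7],[0,0,-0.01,0,0.7],[0,0,-0.03,0,0.7],[0,0,-0.04,0,0.7],[0,0,-0.04,0,0.7],[-0.04,0,-0.03,0,0.7],[-0.04,0,0,0,0.7],[0,0,0,0,0.7],[0,0,0,0,0.7]]]'; python3 car.py c2.png
```

```text
clock: 8.27
tool_pos: [0.5219, -0.1817, 0.0401]
orientation: [180.0, -0.0, -2.6]
force: [-1.0, 0.6, 1.6]
opening: 0.018
clock: 9.27
tool_pos: [0.4469, -0.1782, 0.1865]
orientation: [-180.0, -0.1, -2.6]
force: [1.1, 0.2, 0.5]
opening: 0.0263
[ 0.4469 -0.1782  0.1865] [-1.7997e+02 -1.4000e-01 -2.6400e+00] 0.0263 9.27
sil 0.96 [193. 122.] [ 495.5 -132.9] [151.1 128. ] 87.7
place 0.81 [203. 124.] [ 0.4949 -0.1352  0.    ]
```

View pics/c2.png

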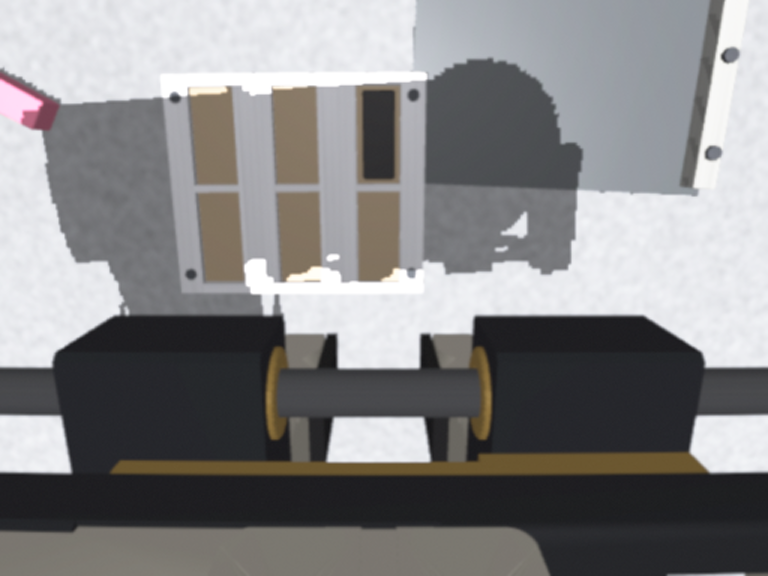

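Bar A sits in its pocket at 1.5x pixel (378,135). Next is bar D.

```bash
python3 -c "
from h import *
go(.506,.1535,.07,-70.4)"
```

```text
pos [ 0.4491 -0.1783  0.1853] yaw -2.62 clk 9.4 tool shift [ 0.0416 -0.3341  0.1153] dist/.04 rows 8.9 turn rad 1.183 rows 9.7
```

```bash
python3 -m handwheel '[[[0.0046,-0.0371,0,0,0.63],[0.0046,-0.0371,0,0,0.63],[0.0046,-0.0371,0,0,0.63],[0.0046,-0.0371,0,0,0.63],[0.0046,-0.0371,0,0,0.63],[0.0046,-0.0371,0,0,0.63],[0.0046,-0.0371,0,0,0.63],[0.0046,-0.0371,0,0,0.63],[0.0046,-0.0371,0,0,0.63],[0,0,0.0115,0.1183,0.63],[0,0,0.0115,0.1183,0.63],[0,0,0.0115,0.1183,0.63],[0,0,0.0115,0.1183,0.63],[0,0,0.0115,0.1183,0.63],[0,0,0.0115,0.1183,0.63],[0,0,0.0115,0.1183,0.63],[0,0,0.0115,0.1183,0.63],[0,0,0.0115,0.1183,0.63],[0,0,0.0115,0.1183,0.63]]]'
python3 -m handwheel '[[[0,0,0,0,0.63],[0,0,0,0,0.63]]]'
python3 -c "
from h import *
go(.506,.1535,.030,-70.4)"
```

```text
clock: 11.0
tool_pos: [0.5057, 0.1537, 0.0684]
orientation: [179.9, -0.0, -70.7]
force: [-0.2, -0.1, 0.0]
opening: 0.0321
clock: 11.17
tool_pos: [0.5052, 0.1534, 0.0689]
orientation: [179.9, -0.1, -70.2]
force: [-0.3, -0.0, 0.7]
opening: 0.0325
pos [0.5052 0.1534 0.0689] yaw -70.19 clk 11.2 tool shift [ 0.0001 -0.0008  0.0389] dist/.04 rows 1.0 turn rad 0.0037 rows 0.0
```

```bash
python3 -m handwheel '[[[0,-0.0005,0.02,0,0.63],[0,0,0.019,0,0.63],[0,0,0,0,0.63]]]'; python3 -m handwheel '[[[0,0,0,0,1],[0,0,0,0,1],[0,0,0,0,1],[0,0,0,0,1],[0,0,0,0,1]]]'
python3 -m handwheel '[[[0,0,-0.03,0,1],[0,0,-0.04,0,1],[0,0,-0.03,-0.1183,1],[0,0,-0.03,-0.1183,1],[0,0,-0.03,-0.1183,1],[0,0,0,-0.1183,1],[0,0,0,-0.1183,1],[0,0,0,-0.1183,1],[0,0,0,-0.1183,1],[0,0,0,-0.1183,1],[0,0,0,-0.1183,1],[0,0,0,-0.1183,1]]]'
python3 -c "
from h import *
go(.43,-.1327,.19,-2.5)"
```

```text
clock: 11.42
tool_pos: [0.5046, 0.1529, 0.0287]
orientation: [179.8, -0.0, -70.2]
force: [-0.8, 0.1, 0.1]
opening: 0.0323
clock: 11.83
tool_pos: [0.5064, 0.1541, 0.0322]
orientation: [-179.9, 0.0, -70.4]
force: [-0.8, 0.3, 6.2]
opening: 0.0176
clock: 12.83
tool_pos: [0.5054, 0.1535, 0.1912]
orientation: [-180.0, -0.0, -2.3]
force: [-0.1, -0.0, -1.3]
opening: 0.0176
pos [0.5054 0.1535 0.1912] yaw -2.28 clk 12.8 tool shift [-0.0639  0.2889  0.0012] dist/.04 rows 7.4 turn rad 0.0038 rows 0.0
```

```bash
python3 -m handwheel '[[[-0.008,0.0361,0,0,1],[-0.008,0.0361,0,0,1],[-0.008,0.0361,0,0,1],[-0.008,0.0361,0,0,1],[-0.008,0.0361,0,0,1],[-0.008,0.0361,0,0,1],[-0.008,0.0361,0,0,1],[-0.008,0.0361,0,0,1],[0,0,0,0,1],[0,0,0,0,1]]]'
python3 car.py c3.png 30 0;  python3 -c "
from h import *
p=vision.snapshot('wrist');save(p['color'][150:310,200:310],'p3.png',5)"
```

```text
clock: 13.67
tool_pos: [0.4275, -0.1337, 0.1912]
orientation: [-180.0, -0.0, -2.8]
force: [0.1, 0.2, -0.6]
opening: 0.0176
[ 0.4275 -0.1337  0.1912] [-1.7999e+02 -3.0000e-02 -2.8500e+00] 0.0176 13.67
sil 0.91 [241.  97.] [ 495.5 -133.1] [151.2 127.4] 87.5
place 0.91 [245.  97.] [ 0.498 -0.131  0.   ]
fit [ 4.9570000e-01 -1.3300000e-01 -2.4340000e+00  1.7857412e+03]
end 0.02 [[230.6, 209.0], [270.7, 209.0]]
end 0.024 [[230.4, 200.5], [270.8, 200.5]]
end 0.028 [[230.3, 191.8], [270.9, 191.8]]
pocket 0.03 0.0 0.5256 -0.1342
pos [ 0.4288 -0.1313  0.1911] yaw -2.56 clk 13.9 tool shift [ 0.0969 -0.0014  0.1531] dist/.04 rows 4.5 turn rad -0.0022 rows 0.0
```

View pics/c3.png

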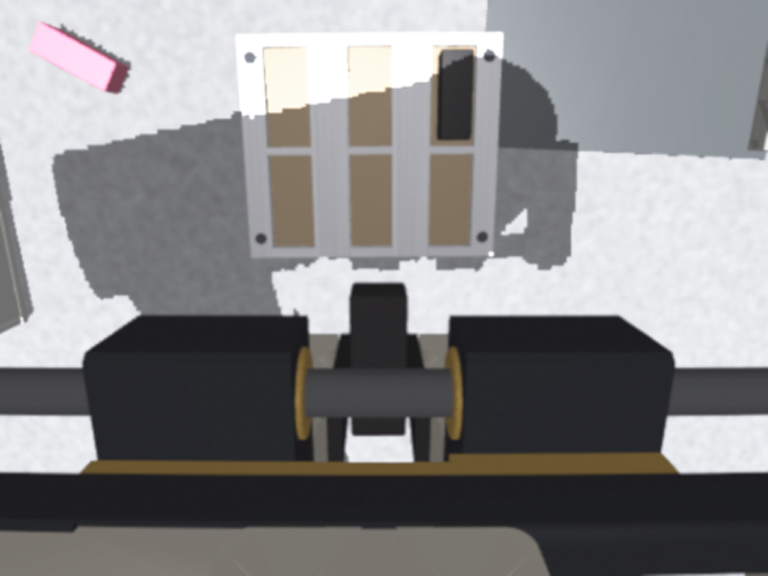

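View pics/p3.png

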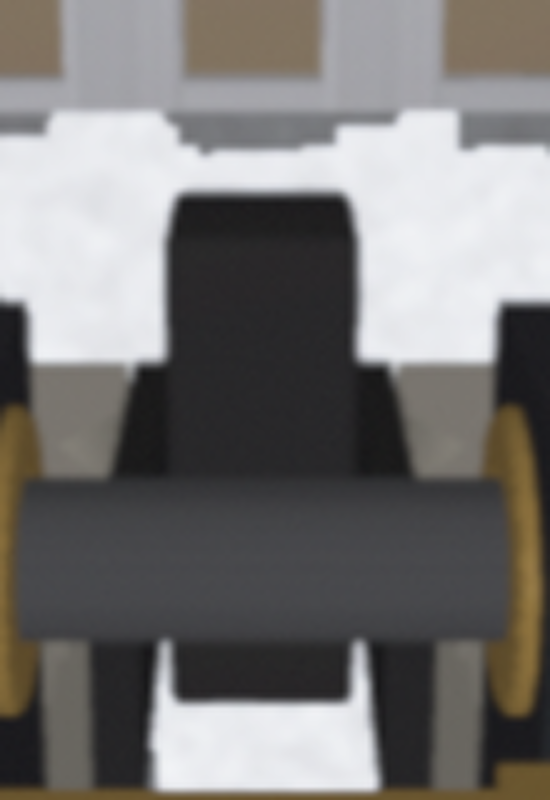

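```bash
python3 -m handwheel '[[[0.032,-0.001,0.015,0,1],[0.032,-0.001,0.015,0,1],[0.0317,-0.001,0.015,0,1],[0,0,0.03,0,1],[0,0,0.03,0,1],[0,0,0.03,0,1],[0,0,0.01,0,1],[0,0,0,0,1],[0,0,0,0,1]]]'
python3 -c "
from h import *
go(.524,-.1337,.040,-2.5)
p=vision.snapshot('wrist');save(p['color'][130:310,180:330],'p4.png',4)
go(.524,-.1337,.040,-2.5)"
```

```text
clock: 14.67
tool_pos: [0.5247, -0.1329, 0.0463]
orientation: [180.0, 0.0, -2.5]
force: [0.2, -0.3, -0.2]
opening: 0.0176
pos [ 0.5247 -0.1329  0.0463] yaw -2.54 clk 14.7 tool shift [-0.0007  0.0009  0.0063] dist/.04 rows 0.2 turn rad -0.0006 rows 0.0
pos [ 0.5255 -0.1329  0.0473] yaw -2.55 clk 14.7 tool shift [-0.0014  0.0008  0.0073] dist/.04 rows 0.2 turn rad -0.0008 rows 0.0
```

View pics/p4.png

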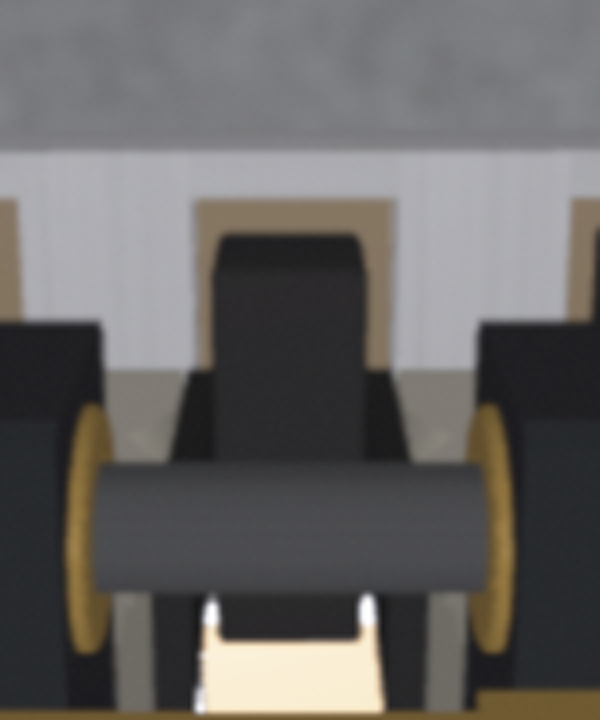

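```bash
python3 -m handwheel '[[[0,0,0.003,0,1],[0,0,0.003,0,1],[0,0,0,0,1],[0,0,0,0,1]]]'; python3 -m handwheel '[[[0,0,0,0,0.7],[0,0,0,0,0.7],[0,0,0,0,0.7],[0,0,0,0,0.7],[0,0,-0.01,0,0.7],[0,0,-0.03,0,0.7],[0,0,-0.04,0,0.7],[0,0,-0.04,0,0.7],[0,0,-0.03,0,0.7],[0,0,0,0,0.7],[0,0,0,0,0.63]]]'; python3 -c "
from h import *
go(.505,.2117,.19,63.2)"
```

```text
clock: 15.05
tool_pos: [0.5244, -0.1334, 0.0406]
orientation: [-180.0, -0.1, -2.6]
force: [-0.1, -0.2, -0.4]
opening: 0.0175
clock: 15.97
tool_pos: [0.5253, -0.1333, 0.193]
orientation: [-180.0, -0.3, -2.6]
force: [-0.7, 0.2, -0.2]
opening: 0.029
pos [ 0.5253 -0.1333  0.193 ] yaw -2.62 clk 16.0 tool shift [-0.0361 -0.3437  0.003 ] dist/.04 rows 8.6 turn rad -1.1489 rows 9.4
```

```bash
python3 -m handwheel '[[[-0.004,-0.0382,0,0,0.63],[-0.004,-0.0382,0,0,0.63],[-0.004,-0.0382,0,0,0.63],[-0.004,-0.0382,0,0,0.63],[-0.004,-0.0382,0,0,0.63],[-0.004,-0.0382,0,0,0.63],[-0.004,-0.0382,0,0,0.63],[-0.004,-0.0382,0,0,0.63],[-0.004,-0.0382,0,0,0.63],[0,0,0.0122,-0.1149,0.63],[0,0,0.0122,-0.1149,0.63],[0,0,0.0122,-0.1149,0.63],[0,0,0.0122,-0.1149,0.63],[0,0,0.0122,-0.1149,0.63],[0,0,0.0122,-0.1149,0.63],[0,0,0.0122,-0.1149,0.63],[0,0,0.0122,-0.1149,0.63],[0,0,0.0122,-0.1149,0.63],[0,0,0.0122,-0.1149,0.63]]]'
python3 -m handwheel '[[[0,0,0,0,0.63],[0,0,0,0,0.63]]]'
python3 -c "
from h import *
go(.505,.2117,.030,63.2)
vision.snapshot('wrist')
go(.505,.2117,.030,63.2)"
```

```text
clock: 17.55
tool_pos: [0.5033, 0.2111, 0.0666]
orientation: [-180.0, 0.1, 63.5]
force: [-0.9, -0.4, 0.3]
opening: 0.0325
clock: 17.72
tool_pos: [0.5032, 0.211, 0.067]
orientation: [-179.9, 0.2, 63.0]
force: [-0.7, -0.6, 0.7]
opening: 0.0324
pos [0.5032 0.211  0.067 ] yaw 63.0 clk 17.7 tool shift [0.0014 0.0012 0.037 ] dist/.04 rows 0.9 turn rad -0.0036 rows 0.0
pos [0.5038 0.2114 0.0678] yaw 62.98 clk 17.8 tool shift [0.0008 0.0009 0.0378] dist/.04 rows 0.9 turn rad -0.0039 rows 0.0
```

Grasp it, lift and turn back to −2.5°.

```bash
python3 -m handwheel '[[[0.001,0.001,0.02,0,0.63],[0,0,0.018,0,0.63],[0,0,0,0,0.63],[0,0,0,0,1],[0,0,0,0,1],[0,0,0,0,1],[0,0,0,0,1],[0,0,0,0,1]]]'
python3 -m handwheel '[[[0,0,-0.03,0,1],[0,0,-0.04,0,1],[0,0,-0.03,0.1149,1],[0,0,-0.03,0.1149,1],[0,0,-0.03,0.1149,1],[0,0,0,0.1149,1],[0,0,0,0.1149,1],[0,0,0,0.1149,1],[0,0,0,0.1149,1],[0,0,0,0.1149,1],[0,0,0,0.1149,1],[0,0,0,0.1149,1]]]'
python3 -c "
from h import *
go(.43,-.1327,.19,-2.5)"
```

```text
clock: 18.43
tool_pos: [0.506, 0.2127, 0.0312]
orientation: [179.9, -0.1, 63.2]
force: [-2.4, -0.6, 7.0]
opening: 0.0169
clock: 19.43
tool_pos: [0.5052, 0.212, 0.1902]
orientation: [-180.0, -0.0, -3.0]
force: [0.4, 0.8, 0.1]
opening: 0.0174
pos [0.5052 0.212  0.1902] yaw -2.98 clk 19.4 tool shift [-5.710e-02  3.482e-01  2.000e-04] dist/.04 rows 8.8 turn rad -0.0084 rows 0.1
```

```bash
python3 -m handwheel '[[[-0.0063,0.0387,0,0,1],[-0.0063,0.0387,0,0,1],[-0.0063,0.0387,0,0,1],[-0.0063,0.0387,0,0,1],[-0.0063,0.0387,0,0,1],[-0.0063,0.0387,0,0,1],[-0.0063,0.0387,0,0,1],[-0.0063,0.0387,0,0,1],[-0.0063,0.0387,0,-0.004,1],[0,0,0,0,1],[0,0,0,0,1]]]'
python3 car.py c4.png 30 48;  python3 -c "
from h import *
p=vision.snapshot('wrist');save(p['color'][150:310,200:310],'p5.png',5)"
```

```text
clock: 20.35
tool_pos: [0.4318, -0.1351, 0.1902]
orientation: [-180.0, -0.0, -2.7]
force: [0.9, 0.2, -0.3]
opening: 0.0174
[ 0.4318 -0.1351  0.1902] [-1.7999e+02 -2.0000e-02 -2.6700e+00] 0.0174 20.35
sil 0.83 [235. 105.] [ 495.2 -132.8] [151.9 128.8] 87.4
place 0.69 [246. 105.] [ 0.4948 -0.1329  0.    ]
fit [ 4.9580000e-01 -1.3290000e-01 -2.2897000e+00  2.9258706e+03]
end 0.02 [[230.6, 209.0], [270.7, 209.0]]
end 0.024 [[230.4, 200.5], [270.8, 200.5]]
end 0.028 [[230.3, 191.8], [270.9, 191.8]]
pocket 0.03 0.048 0.5277 -0.0861
pos [ 0.433  -0.1324  0.19  ] yaw -2.34 clk 20.6 tool shift [ 0.0927 -0.05    0.152 ] dist/.04 rows 4.6 turn rad -0.0008 rows 0.0
```

View pics/c4.png

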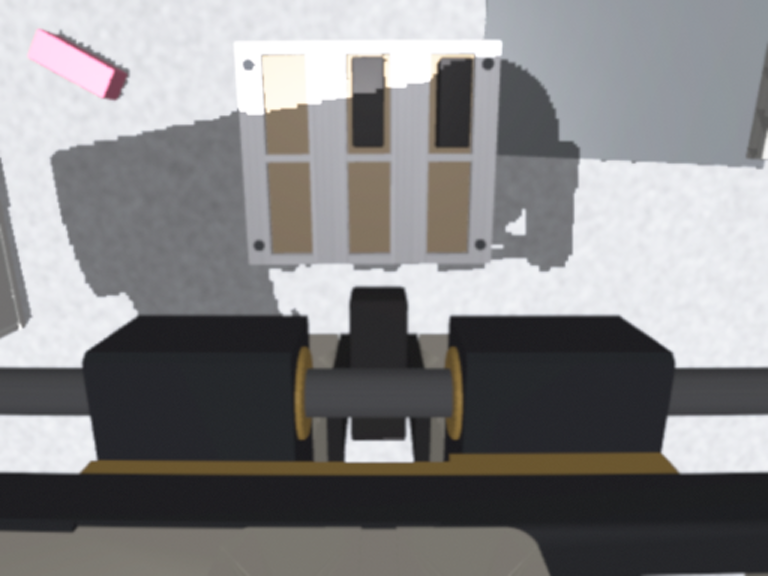

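View pics/p5.png

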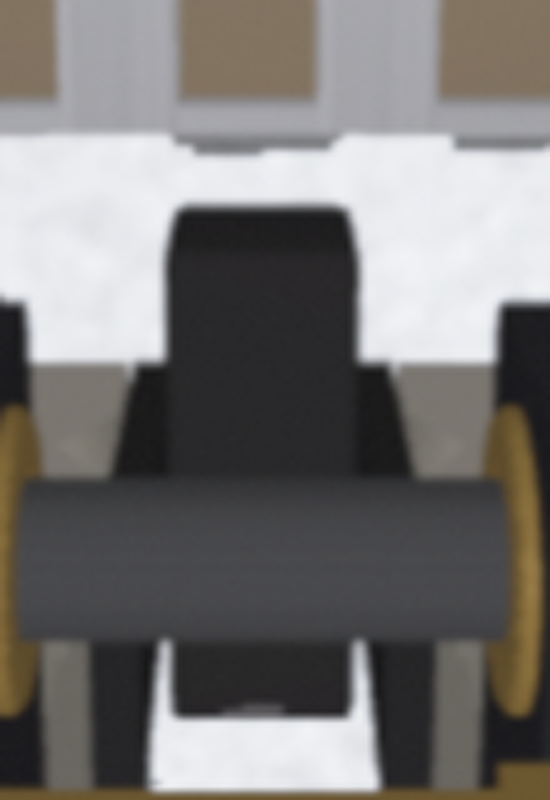

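```bash
python3 -m handwheel '[[[0.031,-0.0173,0.015,0,1],[0.031,-0.0173,0.015,0,1],[0.0308,-0.0174,0.015,0,1],[0,0,0.03,0,1],[0,0,0.03,0,1],[0,0,0.03,0,1],[0,0,0.009,0,1],[0,0,0,0,1],[0,0,0,0,1]]]'
python3 -c "
from h import *
go(.5275,-.0857,.040,-2.5)
p=vision.snapshot('wrist');save(p['color'][130:310,180:330],'p6.png',4)
go(.5275,-.0857,.040,-2.5)"
```

```text
clock: 21.35
tool_pos: [0.5282, -0.0845, 0.0464]
orientation: [180.0, 0.0, -2.3]
force: [0.7, -0.4, -0.1]
opening: 0.0173
pos [ 0.5282 -0.0845  0.0464] yaw -2.31 clk 21.4 tool shift [-0.0006  0.0012  0.0064] dist/.04 rows 0.2 turn rad 0.0034 rows 0.0
pos [ 0.5289 -0.0846  0.0473] yaw -2.32 clk 21.4 tool shift [-0.0013  0.0012  0.0073] dist/.04 rows 0.2 turn rad 0.0031 rows 0.0
```

View pics/p6.png

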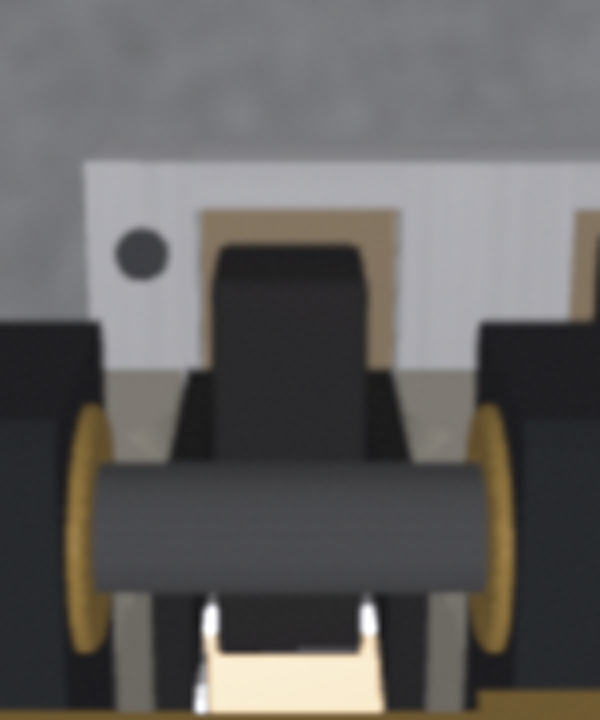

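```bash
python3 -m handwheel '[[[0,0.0012,0.003,0,1],[0,0,0.003,0,1],[0,0,0,0,1],[0,0,0,0,1]]]'; python3 -m handwheel '[[[0,0,0,0,0.7],[0,0,0,0,0.7],[0,0,0,0,0.7],[0,0,0,0,0.7],[0,0,-0.01,0,0.7],[0,0,-0.03,0,0.7],[0,0,-0.04,0,0.7],[0,0,-0.04,0,0.7],[0,0,-0.03,0,0.7],[0,0,0,0,0.7],[0,0,0,0,0.63]]]'; python3 -c "
from h import *
go(.5062,.2742,.19,-81.6)"
```

```text
clock: 21.73
tool_pos: [0.5278, -0.0864, 0.0405]
orientation: [-180.0, -0.1, -2.4]
force: [-0.2, -0.2, 0.1]
opening: 0.0178
clock: 22.65
tool_pos: [0.5287, -0.0862, 0.193]
orientation: [-179.9, -0.3, -2.4]
force: [-0.4, -0.4, -0.5]
opening: 0.029
pos [ 0.5287 -0.0862  0.193 ] yaw -2.39 clk 22.6 tool shift [-0.0375 -0.3591  0.003 ] dist/.04 rows 9.0 turn rad 1.3824 rows 11.3
```

```bash
python3 -m handwheel '[[[-0.0037,-0.0359,0,0,0.65],[-0.0037,-0.0359,0,0,0.65],[-0.0037,-0.0359,0,0,0.65],[-0.0037,-0.0359,0,0,0.65],[-0.0037,-0.0359,0,0,0.65],[-0.0037,-0.0359,0,0,0.65],[-0.0037,-0.0359,0,0,0.65],[-0.0037,-0.0359,0,0,0.65],[-0.0037,-0.0359,0,0,0.65],[-0.0037,-0.0359,0,0,0.65]]]'
python3 -m handwheel '[[[0,0,0.0102,0.1152,0.65],[0,0,0.0102,0.1152,0.65],[0,0,0.0102,0.1152,0.65],[0,0,0.0102,0.1152,0.65],[0,0,0.0102,0.1152,0.65],[0,0,0.0102,0.1152,0.65],[0,0,0.0102,0.1152,0.65],[0,0,0.0102,0.1152,0.65],[0,0,0.0102,0.1152,0.65],[0,0,0.0102,0.1152,0.65],[0,0,0.0102,0.1152,0.65],[0,0,0.0102,0.1152,0.65],[0,0,0,0,0.65],[0,0,0,0,0.65]]]'
python3 -c "
from h import *
go(.5062,.2742,.030,-81.6)
vision.snapshot('wrist')
go(.5062,.2742,.030,-81.6)"
```

```text
clock: 23.48
tool_pos: [0.5046, 0.2752, 0.1891]
orientation: [179.9, 0.1, -2.4]
force: [2.1, 1.1, 0.6]
opening: 0.0307
clock: 24.65
tool_pos: [0.505, 0.2732, 0.0666]
orientation: [179.9, -0.1, -81.4]
force: [0.2, -0.1, 0.5]
opening: 0.0304
pos [0.505  0.2732 0.0666] yaw -81.4 clk 24.6 tool shift [-0.0008 -0.0014  0.0366] dist/.04 rows 0.9 turn rad 0.0035 rows 0.0
pos [0.5055 0.2736 0.0673] yaw -81.37 clk 24.7 tool shift [-0.0005 -0.0008  0.0373] dist/.04 rows 0.9 turn rad 0.0041 rows 0.0
```

```bash
python3 -m handwheel '[[[-0.0006,-0.001,0.02,0,0.65],[0,0,0.0175,0,0.65],[0,0,0,0,0.65],[0,0,0,0,1],[0,0,0,0,1],[0,0,0,0,1],[0,0,0,0,1],[0,0,0,0,1]]]'
python3 -m handwheel '[[[0,0,-0.03,0,1],[0,0,-0.04,0,1],[0,0,-0.03,-0.1152,1],[0,0,-0.03,-0.1152,1],[0,0,-0.03,-0.1152,1],[0,0,0,-0.1152,1],[0,0,0,-0.1152,1],[0,0,0,-0.1152,1],[0,0,0,-0.1152,1],[0,0,0,-0.1152,1],[0,0,0,-0.1152,1],[0,0,0,-0.1152,1],[0,0,0,-0.1152,1],[0,0,0,-0.1152,1]]]'
python3 -c "
from h import *
go(.42,-.1327,.19,-2.5)"
```

```text
clock: 25.37
tool_pos: [0.5072, 0.2752, 0.0313]
orientation: [-179.9, 0.1, -81.6]
force: [-1.1, -0.5, 6.0]
opening: 0.0174
clock: 26.53
tool_pos: [0.5064, 0.2745, 0.1902]
orientation: [-180.0, 0.0, -2.1]
force: [-0.1, 0.6, -0.3]
opening: 0.0175
pos [0.5064 0.2745 0.1902] yaw -2.07 clk 26.5 tool shift [-7.160e-02  4.101e-01  2.000e-04] dist/.04 rows 10.4 turn rad 0.0076 rows 0.1
```

```bash
python3 -m handwheel '[[[-0.0065,0.0373,0,0,1],[-0.0065,0.0373,0,0,1],[-0.0065,0.0373,0,0,1],[-0.0065,0.0373,0,0,1],[-0.0065,0.0373,0,0,1],[-0.0065,0.0373,0,0,1],[-0.0065,0.0373,0,0,1],[-0.0065,0.0373,0,0,1],[-0.0065,0.0373,0,0,1],[-0.0065,0.0373,0,0,1],[-0.0065,0.0373,0,0.005,1],[0,0,0,0,1],[0,0,0,0,1]]]'
python3 car.py c5.png -30 -48 -30 0 -30 48;  python3 -c "
from h import *
p=vision.snapshot('wrist');save(p['color'][150:310,200:310],'p7.png',5)"
```

```text
clock: 27.62
tool_pos: [0.417, -0.1341, 0.1902]
orientation: [-180.0, -0.0, -2.9]
force: [-0.3, 0.5, -0.7]
opening: 0.0172
[ 0.417  -0.1341  0.1902] [-1.7999e+02 -2.0000e-02 -2.9300e+00] 0.0172 27.62
sil 0.77 [246.  94.] [ 495.6 -132.8] [150.4 127.6] 87.5
sil 0.57 [188.  47.] [528.5 -85.8] [21.1 50.2] 86.8
place 0.67 [246.  88.] [ 0.4956 -0.1328  0.    ]
fit [ 4.9570000e-01 -1.3260000e-01 -2.3009000e+00  4.7663216e+03]
end 0.02 [[230.6, 209.0], [270.7, 209.0]]
end 0.024 [[230.4, 200.5], [270.8, 200.5]]
end 0.028 [[230.3, 191.8], [270.9, 191.8]]
pocket -0.03 -0.048 0.4638 -0.1794
pos [ 0.4182 -0.1315  0.1901] yaw -2.61 clk 27.8 tool shift [0.0477 0.0457 0.1521] dist/.04 rows 4.1 turn rad -0.0054 rows 0.0
pocket -0.03 0.0 0.4657 -0.1314
pos [ 0.4182 -0.1315  0.1901] yaw -2.61 clk 27.8 tool shift [ 0.0474 -0.0023  0.1521] dist/.04 rows 4.0 turn rad -0.0054 rows 0.0
pocket -0.03 0.048 0.4676 -0.0834
pos [ 0.4182 -0.1315  0.1901] yaw -2.61 clk 27.8 tool shift [ 0.0472 -0.0503  0.1521] dist/.04 rows 4.2 turn rad -0.0054 rows 0.0
```

View pics/c5.png

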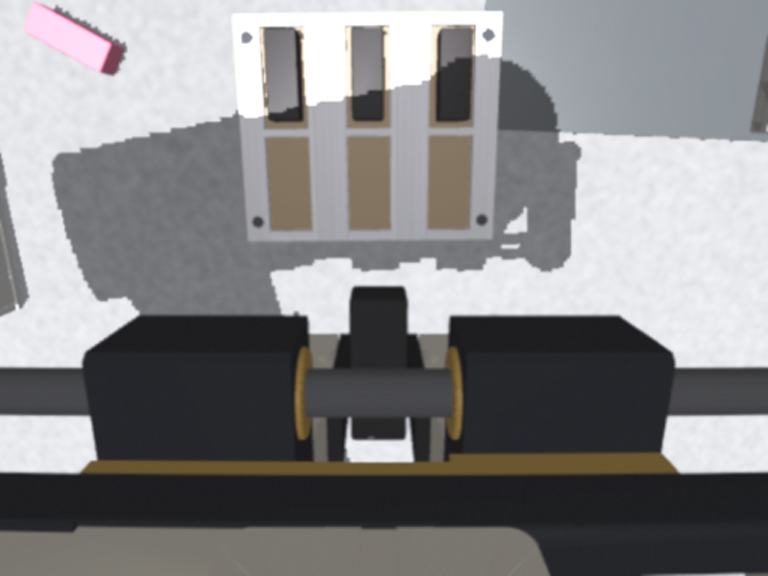

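View pics/p7.png

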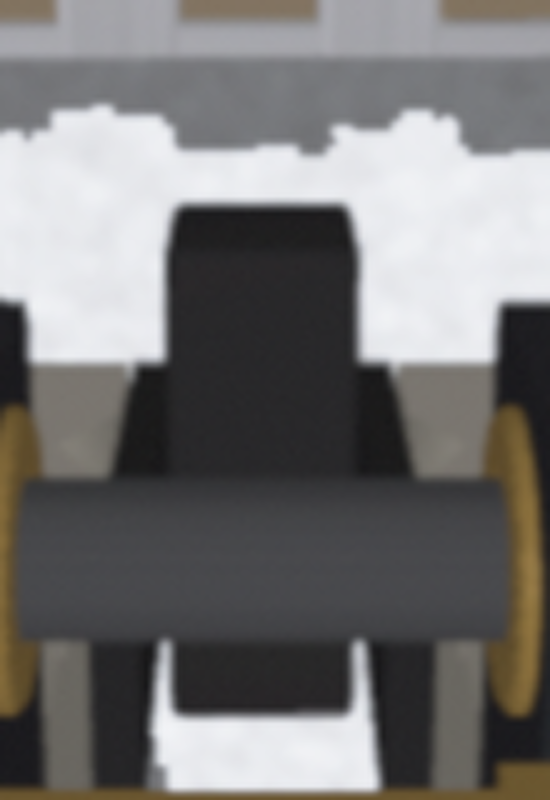

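```bash
python3 -m handwheel '[[[0.0236,0.0226,0.015,0,1],[0.0236,0.0226,0.02,0,1],[0,0,0.03,0,1],[0,0,0.03,0,1],[0,0,0.03,0,1],[0,0,0.019,0,1],[0,0,0,0,1],[0,0,0,0,1]]]'
python3 -c "
from h import *
go(.4631,-.1793,.040,-2.5)
p=vision.snapshot('wrist');save(p['color'][130:310,180:330],'p8.png',4)
go(.4631,-.1793,.040,-2.5)"
```

```text
clock: 28.53
tool_pos: [0.4628, -0.1789, 0.0455]
orientation: [180.0, 0.2, -2.6]
force: [0.4, -0.0, -0.4]
opening: 0.0176
pos [ 0.4628 -0.1789  0.0455] yaw -2.57 clk 28.5 tool shift [0.0003 0.0004 0.0055] dist/.04 rows 0.1 turn rad -0.0013 rows 0.0
pos [ 0.4639 -0.179   0.0466] yaw -2.57 clk 28.6 tool shift [-0.0007  0.0003  0.0066] dist/.04 rows 0.2 turn rad -0.0013 rows 0.0
```

View pics/p8.png

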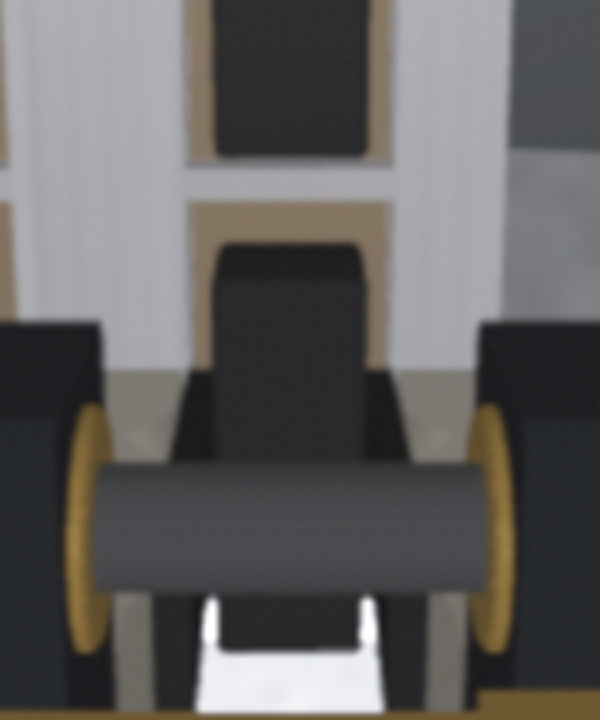

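```bash
python3 -m handwheel '[[[0,0,0.003,0,1],[0,0,0.003,0,1],[0,0,0,0,1],[0,0,0,0,1]]]'; python3 -m handwheel '[[[0,0,0,0,0.7],[0,0,0,0,0.7],[0,0,0,0,0.7],[0,0,0,0,0.7],[0,0,-0.01,0,0.7],[0,0,-0.03,0,0.7],[0,0,-0.04,0,0.7],[0,0,-0.04,0,0.7],[0,0,-0.03,0,0.7],[0,0,0,0,0.7],[0,0,0,0,0.63]]]'; python3 -c "
from h import *
go(.4476,.3387,.19,82.2)"
```

```text
clock: 28.92
tool_pos: [0.4633, -0.1796, 0.0407]
orientation: [-180.0, -0.1, -2.7]
force: [0.5, 1.2, -0.6]
opening: 0.0177
clock: 29.83
tool_pos: [0.4641, -0.1797, 0.1922]
orientation: [-180.0, -0.3, -2.7]
force: [0.6, 0.0, 0.2]
opening: 0.0292
pos [ 0.4641 -0.1797  0.1922] yaw -2.69 clk 29.8 tool shift [-0.0407 -0.517   0.0022] dist/.04 rows 13.0 turn rad -1.4815 rows 12.1
```

```bash
python3 -m handwheel '[[[-0.0029,-0.0369,0,0,0.65],[-0.0029,-0.0369,0,0,0.65],[-0.0029,-0.0369,0,0,0.65],[-0.0029,-0.0369,0,0,0.65],[-0.0029,-0.0369,0,0,0.65],[-0.0029,-0.0369,0,0,0.65],[-0.0029,-0.0369,0,0,0.65],[-0.0029,-0.0369,0,0,0.65],[-0.0029,-0.0369,0,0,0.65],[-0.0029,-0.0369,0,0,0.65],[-0.0029,-0.0369,0,0,0.65],[-0.0029,-0.0369,0,0,0.65],[-0.0029,-0.0369,0,0,0.65],[-0.0029,-0.0369,0,0,0.65],[0,0,0,0,0.65]]]'
python3 -m handwheel '[[[0,0,0.0094,-0.114,0.65],[0,0,0.0094,-0.114,0.65],[0,0,0.0094,-0.114,0.65],[0,0,0.0094,-0.114,0.65],[0,0,0.0094,-0.114,0.65],[0,0,0.0094,-0.114,0.65],[0,0,0.0094,-0.114,0.65],[0,0,0.0094,-0.114,0.65],[0,0,0.0094,-0.114,0.65],[0,0,0.0094,-0.114,0.65],[0,0,0.0094,-0.114,0.65],[0,0,0.0094,-0.114,0.65],[0,0,0,-0.114,0.65],[0,0,0,0,0.65],[0,0,0,0,0.65]]]'
python3 -c "
from h import *
go(.4476,.3387,.030,82.2)
vision.snapshot('wrist')
go(.4476,.3387,.030,82.2)"
```

```text
clock: 31.08
tool_pos: [0.4464, 0.3433, 0.1882]
orientation: [179.9, 0.0, -2.5]
force: [1.2, -0.2, -0.1]
opening: 0.0307
clock: 32.33
tool_pos: [0.4463, 0.3377, 0.0762]
orientation: [-180.0, 0.1, 82.0]
force: [0.2, 1.2, 0.7]
opening: 0.0304
pos [0.4463 0.3377 0.0762] yaw 82.02 clk 32.3 tool shift [0.0012 0.0012 0.0462] dist/.04 rows 1.2 turn rad -0.0032 rows 0.0
pos [0.4464 0.3379 0.0766] yaw 81.99 clk 32.4 tool shift [0.0009 0.001  0.0466] dist/.04 rows 1.2 turn rad -0.0036 rows 0.0
```

```bash
python3 -m handwheel '[[[0.001,0.001,0.02,0,0.65],[0,0,0.0265,0,0.65],[0,0,0,0,0.65],[0,0,0,0,1],[0,0,0,0,1],[0,0,0,0,1],[0,0,0,0,1],[0,0,0,0,1]]]'
python3 -m handwheel '[[[0,0,-0.03,0,1],[0,0,-0.04,0,1],[0,0,-0.03,0.114,1],[0,0,-0.03,0.114,1],[0,0,-0.03,0.114,1],[0,0,0,0.114,1],[0,0,0,0.114,1],[0,0,0,0.114,1],[0,0,0,0.114,1],[0,0,0,0.114,1],[0,0,0,0.114,1],[0,0,0,0.114,1],[0,0,0,0.114,1],[0,0,0,0.114,1],[0,0,0,0.114,1],[0,0,0,0,1]]]'
python3 -c "
from h import *
go(.418,-.1327,.19,-2.5)
p=vision.snapshot('top');save(p['color'][185:270,115:400],'t2.png',2.8)"
```

```text
clock: 33.05
tool_pos: [0.4482, 0.3398, 0.0319]
orientation: [179.9, -0.1, 82.2]
force: [-1.2, -0.4, 3.4]
opening: 0.0174
clock: 34.38
tool_pos: [0.4476, 0.339, 0.1912]
orientation: [-180.0, -0.0, -3.0]
force: [0.5, -0.3, -1.3]
opening: 0.0175
pos [0.4476 0.339  0.1912] yaw -3.0 clk 34.4 tool shift [-0.0049  0.4726  0.0012] dist/.04 rows 11.8 turn rad -0.0087 rows 0.1
```

View pics/t2.png

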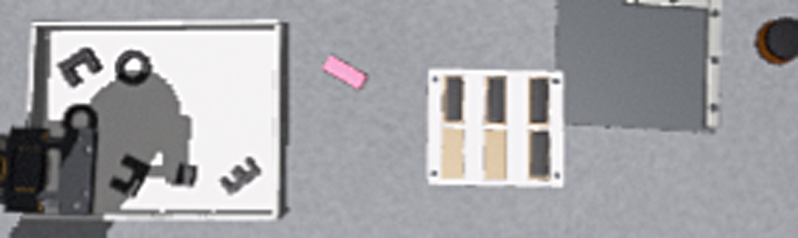

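Four bars are seated and E, the last, is in the gripper. The tote shows only other cores.

```bash
python3 -m handwheel '[[[-0.0004,0.0364,0,0,1],[-0.0004,0.0364,0,0,1],[-0.0004,0.0364,0,0,1],[-0.0004,0.0364,0,0,1],[-0.0004,0.0364,0,0,1],[-0.0004,0.0364,0,0,1],[-0.0004,0.0364,0,0,1],[-0.0004,0.0364,0,0,1],[-0.0004,0.0364,0,0,1],[-0.0004,0.0364,0,0,1],[-0.0004,0.0364,0,0,1],[-0.0004,0.0364,0,0,1],[-0.0004,0.0364,0,-0.008,1],[0,0,0,0,1],[0,0,0,0,1],[0,0,0,0,1]]]'
python3 car.py c6.png -30 0;  python3 -c "
from h import *
p=vision.snapshot('wrist');save(p['color'][150:310,200:310],'p9.png',5)"
```

```text
clock: 35.77
tool_pos: [0.4202, -0.1336, 0.1909]
orientation: [-180.0, -0.0, -2.2]
force: [0.3, 0.8, -1.4]
opening: 0.0173
[ 0.4202 -0.1336  0.1909] [-1.7999e+02 -2.0000e-02 -2.1700e+00] 0.0173 35.77
sil 0.69 [239.  98.] [ 490.6 -132.8] [151.6 127.9] 87.2
place 0.86 [250.  96.] [ 0.4912 -0.1347  0.    ]
fit [ 4.909000e-01 -1.328000e-01 -2.529800e+00  5.730502e+03]
end 0.02 [[230.5, 209.0], [270.6, 209.0]]
end 0.024 [[230.4, 200.4], [270.8, 200.4]]
end 0.028 [[230.3, 191.8], [270.9, 191.8]]
pocket -0.03 0.0 0.4609 -0.1315
pos [ 0.4206 -0.1323  0.1908] yaw -2.07 clk 36.0 tool shift [ 0.0402 -0.0022  0.1528] dist/.04 rows 4.0 turn rad 0.0081 rows 0.1
```

View pics/c6.png

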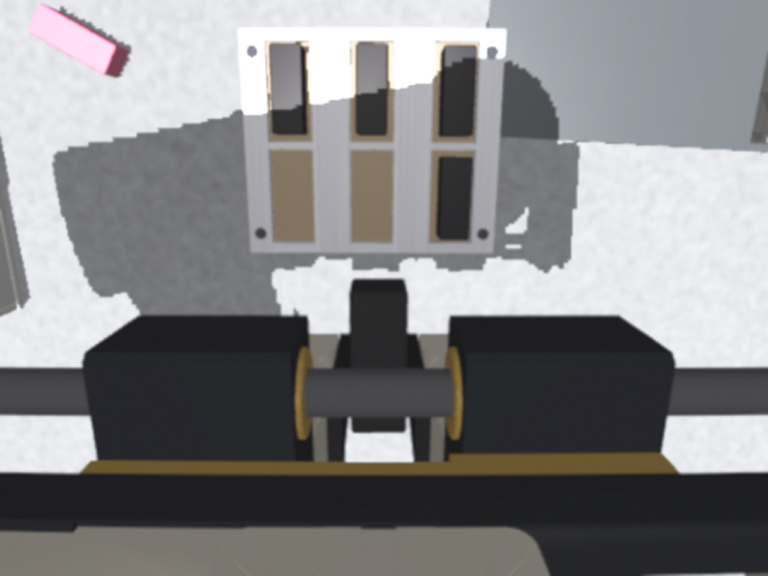

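View pics/p9.png

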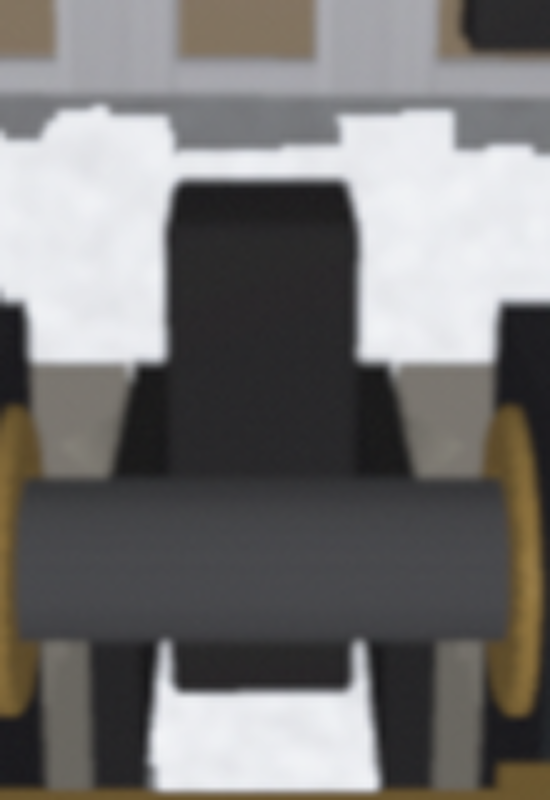

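```bash
python3 -m handwheel '[[[0.0188,-0.0015,0.015,0,1],[0.0187,-0.0015,0.02,0.007,1],[0,0,0.03,0,1],[0,0,0.03,0,1],[0,0,0.03,0,1],[0,0,0.019,0,1],[0,0,0,0,1],[0,0,0,0,1]]]'
python3 -c "
from h import *
go(.4581,-.1312,.040,-2.5)
p=vision.snapshot('wrist');save(p['color'][130:310,180:330],'p10.png',4)
go(.4581,-.1312,.040,-2.5)"
```

```text
clock: 36.68
tool_pos: [0.4576, -0.1312, 0.0463]
orientation: [180.0, 0.1, -2.5]
force: [1.2, 0.5, -1.0]
opening: 0.0175
pos [ 0.4576 -0.1312  0.0463] yaw -2.52 clk 36.7 tool shift [ 0.0005 -0.0001  0.0063] dist/.04 rows 0.2 turn rad -0.0004 rows 0.0
pos [ 0.4586 -0.1313  0.0474] yaw -2.53 clk 36.7 tool shift [-0.0006 -0.0001  0.0074] dist/.04 rows 0.2 turn rad -0.0005 rows 0.0
```

View pics/p10.png

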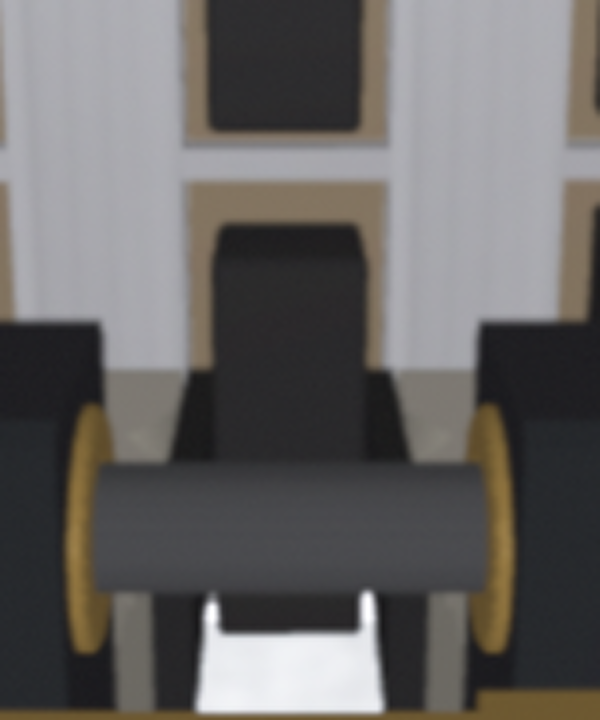

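```bash
python3 -m handwheel '[[[0,-0.0003,0.003,0,1],[0,0,0.003,0,1],[0,0,0,0,1],[0,0,0,0,1]]]'; python3 -m handwheel '[[[0,0,0,0,0.7],[0,0,0,0,0.7],[0,0,0,0,0.7],[0,0,0,0,0.7],[0,0,-0.01,0,0.7],[0,0,-0.03,0,0.7],[0,0,-0.04,0,0.7],[0,0,-0.04,0,0.7],[0,0,-0.03,0,0.7],[0.005,0.025,-0.03,0,0.7],[0.005,0.025,-0.03,0,0.7],[0.005,0.025,-0.03,0,0.7],[0,0.025,-0.02,0,0.7],[0,0,0,0,0.7],[0,0,0,0,0.7]]]'
cat > dock.py <<'E'
from h import *
import sys
o=telemetry.get_obs(); p=vision.snapshot('wrist'); save(p['color'],sys.argv[1])
print(o['tool_pos'].round(4),o['orientation'].round(2),round(o['opening'],4),round(o['clock'],2))
for q in silhouettes('carrier',p)[:1]:
    m=q['region'].astype(np.uint8)
    cs=max(cv2.findContours(m,0,1)[0],key=cv2.contourArea)
    w=toworld(p,cs.reshape(-1,2),.017,o)[:,:2]
    r=cv2.minAreaRect((w*1000).astype(np.float32))
    print('sil',round(q['conf'],2),np.round(q['xy']),np.round(r[0],1),np.round(r[1],1),round(r[2],1))
for n,z in(('dock_seat',0),('latch_knob',.033),('latch_pivot',.033)):
    for q in place_of(n,p)[:2]: print(n,round(q['conf'],2),np.round(q['xy'],1),toworld(p,q['xy'],z,o)[0].round(4))
E
python3 dock.py d1.png
```

```text
clock: 37.07
tool_pos: [0.4583, -0.1314, 0.0413]
orientation: [-180.0, -0.1, -2.6]
force: [-0.5, -1.1, -0.7]
opening: 0.0176
clock: 38.32
tool_pos: [0.4685, -0.2331, 0.3016]
orientation: [-180.0, -0.1, -2.8]
force: [-0.6, 0.2, -0.7]
opening: 0.0264
[ 0.4685 -0.2331  0.3016] [-1.80e+02 -1.10e-01 -2.77e+00] 0.0264 38.32
sil 0.8 [162. 146.] [ 490.9 -134.2] [153.7 126.7] 87.2
dock_seat 0.63 [303.3  76.5] [ 0.5615 -0.3014 -0.    ]
latch_knob 0.63 [437.1  57.7] [ 0.5737 -0.4484  0.033 ]
latch_pivot 0.34 [305.1  77.1] [ 0.5588 -0.2986  0.033 ]
```

View pics/d1.png

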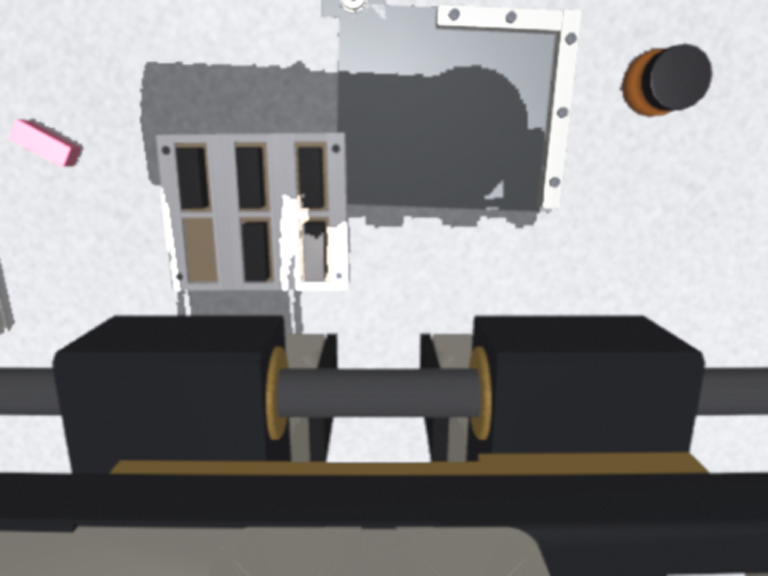

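```bash
python3 - <<'E'
from h import *
p=vision.snapshot('wrist'); save(p['color'][0:150,210:400],'d2.png',4.2)
E
```

```text
(no output)
```

View pics/d2.png

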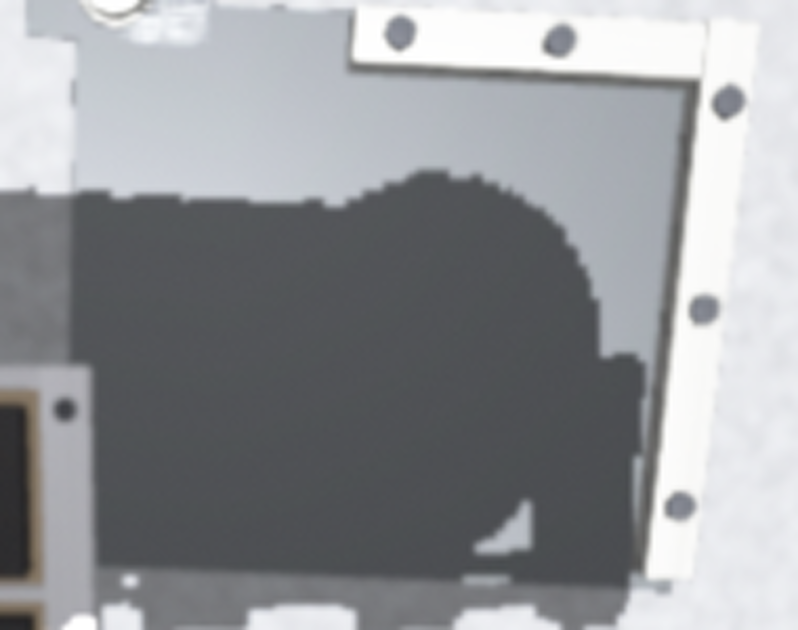

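```bash
python3 - <<'E'
from h import *
o=telemetry.get_obs(); p=vision.snapshot('wrist')
f=lambda a,z: toworld(p,np.array(a)/4.2+[210,0],z,o)[:,:2].round(4).tolist()
print('rail top',f([(354,66),(695,81)],.016),'floor',f([(352,71),(688,87)],0))
print('stop top',f([(700,85),(648,575)],.016),'floor',f([(692,90),(641,565)],0))
print('pivot',f([(117,2)],.012))
E
```

```text
rail top [[0.6259, -0.2871], [0.6186, -0.3796]] floor [[0.628, -0.2885], [0.6202, -0.3831]]
stop top [[0.6176, -0.381], [0.4853, -0.3709]] floor [[0.6194, -0.3843], [0.4865, -0.3738]]
pivot [[0.6455, -0.224]]
```

```bash
python3 -c "
from h import *
go(.404,-.130,.10,-4.4)"
```

```text
pos [ 0.4682 -0.2314  0.3001] yaw -2.57 clk 38.7 tool shift [-0.0687 -0.0984  0.2001] dist/.04 rows 5.8 turn rad 0.0319 rows 0.3
```

```bash
python3 -m handwheel '[[[-0.0115,-0.0164,0.0334,0,0.1],[-0.0115,-0.0164,0.0334,0,0.1],[-0.0115,-0.0164,0.0334,0,0.1],[-0.0115,-0.0164,0.0334,0,0.1],[-0.0115,-0.0164,0.0334,0,0.1],[-0.0115,-0.0164,0.0334,0.032,0.1],[0,0,0,0,0.1],[0,0,0,0,0.1],[0,0,0,0,0.1]]]'; python3 -c "
from h import *
go(.404,-.130,.022,-4.4)"
```

```text
clock: 39.42
tool_pos: [0.4048, -0.1303, 0.1008]
orientation: [180.0, -0.0, -4.3]
force: [-0.2, -0.0, 0.5]
opening: 0.0774
pos [ 0.4048 -0.1303  0.1008] yaw -4.35 clk 39.4 tool shift [-0.0009 -0.0002  0.0788] dist/.04 rows 2.0 turn rad 0.0009 rows 0.0
```

```bash
python3 -m handwheel '[[[0,0,0.03,0,0.1],[0,0,0.03,0,0.1],[0,0,0.018,0,0.1],[0,0,0,0,0.1],[0.008,0,0,0,0.1],[0.008,0,0,0,0.1],[0.008,0,0,0,0.1],[0.008,0,0,0,0.1],[0.008,0,0,0,0.1]]]'; python3 dock.py e1.png
```

```text
clock: 40.17
tool_pos: [0.4433, -0.1341, 0.0232]
orientation: [180.0, 0.1, -4.5]
force: [-9.3, 0.9, 7.4]
opening: 0.0786
[ 0.4433 -0.1341  0.0232] [ 1.7999e+02  1.2000e-01 -4.5000e+00] 0.0786 40.17
sil 0.55 [210. 111.] [ 502.3 -135.6] [150.9  94.1] 85.5
latch_knob 0.16 [358.6 155.4] [ 0.4868 -0.1793  0.033 ]
latch_pivot 0.72 [244.4 155.5] [ 0.4901 -0.1354  0.033 ]
```

View pics/e1.png

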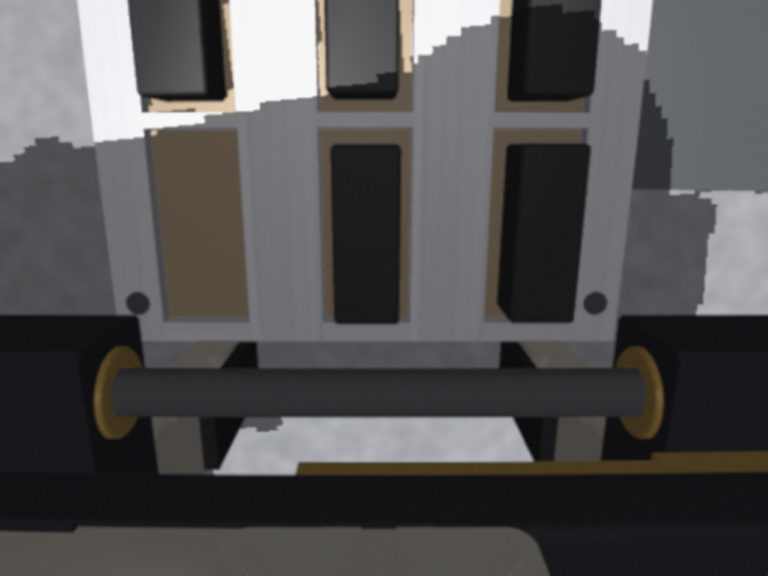

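```bash
python3 -m handwheel '[[[0.008,0,0,0,0.1],[0.008,0,0,0,0.1],[0.008,0,0,0,0.1],[0.008,0,0,0,0.1],[0.008,0,0,0,0.1],[0.007,0,0,0,0.1],[0,0,0,0,0.1],[0,0,0,0,0.1]]]';  python3 -m handwheel '[[[-0.02,0,0,0,0.1],[-0.02,0,-0.02,0,0.1],[0,0,-0.04,0,0.1],[0,0.02,-0.04,0,0.1],[0,0.02,-0.04,0,0.1],[0,0.02,-0.04,0,0.1],[0,0.02,-0.04,0,0.1],[0,0.02,-0.04,0,0.1],[0,0,-0.02,0,0.1],[0,0,0,0,0.1],[0,0,0,0,0.1]]]'; python3 dock.py e2.png
```

```text
clock: 41.08
tool_pos: [0.491, -0.1374, 0.0224]
orientation: [-180.0, -0.0, -4.5]
force: [-0.8, 0.2, 0.1]
opening: 0.079
clock: 42.0
tool_pos: [0.4444, -0.2274, 0.2904]
orientation: [-180.0, -0.3, -4.5]
force: [-0.6, 0.6, -1.0]
opening: 0.0783
[ 0.4444 -0.2274  0.2904] [-180.     -0.29   -4.5 ] 0.0783 42.0
sil 0.97 [162.  60.] [ 565.2 -141.2] [153.1 126. ] 85.3
dock_seat 0.9 [306.1  54.2] [ 0.5606 -0.3014  0.    ]
latch_pivot 0.7 [121.2  31.4] [ 0.5961 -0.0987  0.033 ]
```

View pics/e2.png

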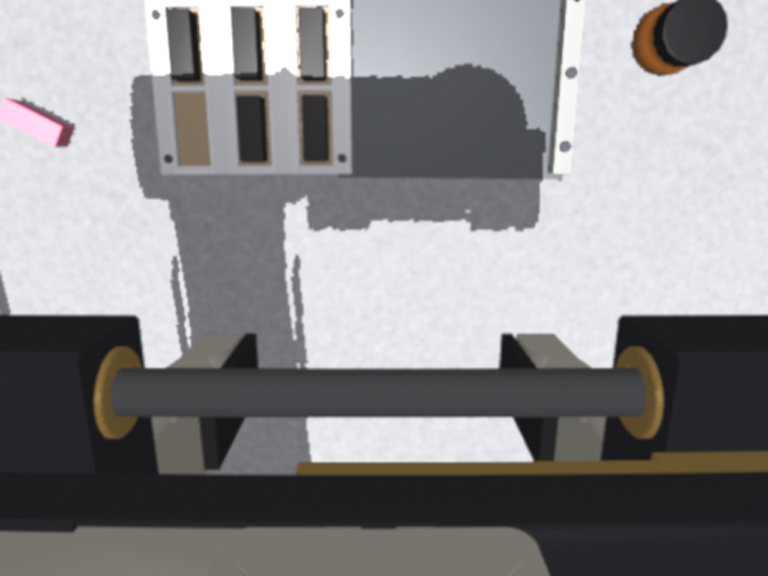

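```bash
python3 -c "
from h import *
go(.5722,-.0446,.20,-94.4)"
```

```text
pos [ 0.4433 -0.2268  0.2876] yaw -4.43 clk 42.2 tool shift [ 0.1145 -0.1916  0.0876] dist/.04 rows 6.0 turn rad 1.5702 rows 12.9
```

```bash
python3 -m handwheel '[[[0.0191,-0.0319,0.0146,0,0.3],[0.0191,-0.0319,0.0146,0,0.3],[0.0191,-0.0319,0.0146,0,0.3],[0.0191,-0.0319,0.0146,0,0.3],[0.0191,-0.0319,0.0146,0,0.3],[0.0191,-0.0319,0.0146,0,0.3],[0,0,0,0.1122,0.3],[0,0,0,0.1122,0.3],[0,0,0,0.1122,0.3],[0,0,0,0.1122,0.3],[0,0,0,0.1122,0.3],[0,0,0,0.1122,0.3],[0,0,0,0.1122,0.3],[0,0,0,0.1122,0.3],[0,0,0,0.1122,0.3],[0,0,0,0.1122,0.3],[0,0,0,0.1122,0.3],[0,0,0,0.1122,0.3],[0,0,0,0.1122,0.3],[0,0,0,0.1122,0.3]]]';python3 -m handwheel '[[[0,0,0,0,0.3],[0,0,0,0,0.3]]]'; python3 dock.py e3.png;  python3 -c "
from h import *
go(.5722,-.0446,.022,-94.4)"
```

```text
clock: 43.92
tool_pos: [0.5724, -0.045, 0.2001]
orientation: [179.9, -0.0, -94.8]
force: [0.3, -0.3, -0.7]
opening: 0.0614
clock: 44.08
tool_pos: [0.5725, -0.0451, 0.2003]
orientation: [179.9, -0.0, -94.2]
force: [0.2, -0.2, -0.1]
opening: 0.0616
[ 0.5725 -0.0451  0.2003] [ 1.7993e+02 -2.0000e-02 -9.4240e+01] 0.0616 44.08
sil 0.77 [255.  87.] [ 567.3 -131.5] [129.6 128.1] 85.8
latch_knob 0.87 [103.1  27. ] [ 0.6872 -0.181   0.033 ]
pos [ 0.5727 -0.0452  0.2009] yaw -94.36 clk 44.3 tool shift [-0.0005  0.0005  0.1789] dist/.04 rows 4.5 turn rad 0.0007 rows 0.0
```

View pics/e3.png

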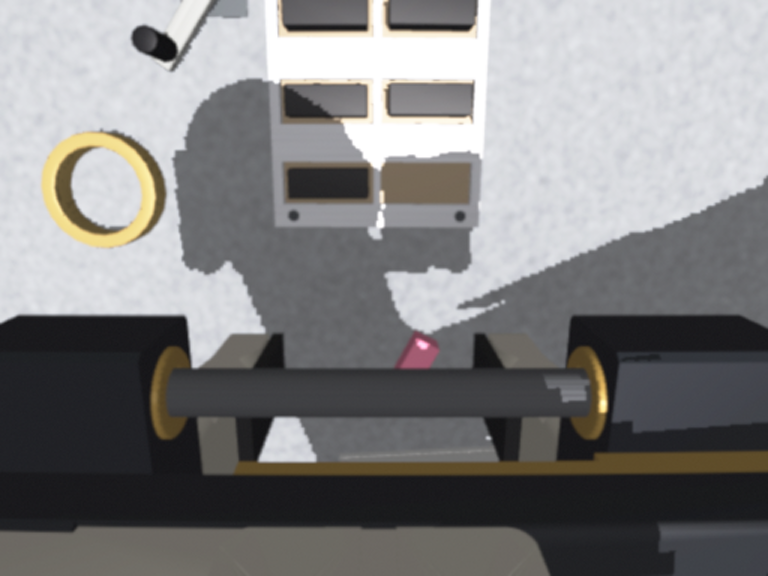

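```bash
python3 -c "
from h import *
o=telemetry.get_obs();p=vision.snapshot('wrist')
print(toworld(p,[(283,222),(292,232),(265,246)],.018,o).round(3), 'carrier edge',toworld(p,[(184,151),(318,151)],.017,o).round(4))"
```

```text
[[0.546 0.007 0.018]
 [0.538 0.018 0.018]
 [0.566 0.031 0.018]] carrier edge [[ 0.636  -0.0708  0.017 ]
 [ 0.5095 -0.0612  0.017 ]]
```

```bash
python3 -m handwheel '[[[0,0,0.04,0,0.3],[0,0,0.04,0,0.3],[0,0,0.04,0,0.3],[0,0,0.035,0,0.3],[0,0,0.023,0,0.3],[0,0,0,0,0.3],[0.008,0,0,0,0.3],[0.008,0,0,0,0.3],[0.01,0,0,0,0.3],[0.01,0,0,0,0.3],[0.01,0,0,0,0.3],[0.01,0,0,0,0.3],[0.01,0,0,0,0.3],[0.01,0,0,0,0.3]]]'; python3 dock.py e4.png
```

```text
clock: 45.55
tool_pos: [0.5672, -0.122, 0.0237]
orientation: [-179.9, 0.0, -94.5]
force: [0.8, 6.7, 1.7]
opening: 0.0612
[ 0.5672 -0.122   0.0237] [-1.7992e+02  2.0000e-02 -9.4470e+01] 0.0612 45.55
sil 0.92 [260. 121.] [ 564.5 -180.3] [ 95.2 129.6] 85.5
```

View pics/e4.png

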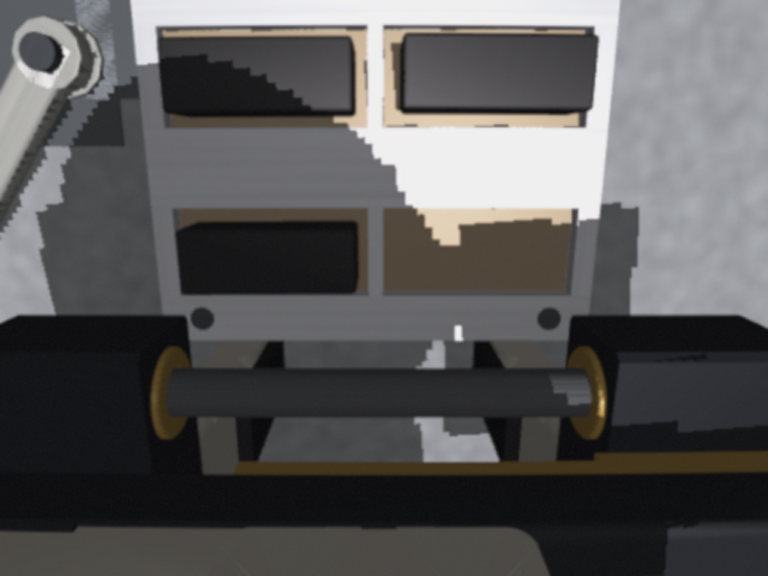

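```bash
python3 -m handwheel '[[[0.01,0,0,0,0.3],[0.01,0,0,0,0.3],[0.01,0,0,0,0.3],[0.01,0,0,0,0.3],[0.01,0,0,0,0.3],[0.01,0,0,0,0.3],[0.01,0,0,0,0.3],[0.01,0,0,0,0.3],[0,0,0,0,0.3],[0,0,0,0,0.3]]]'; python3 dock.py e5.png
```

```text
clock: 46.63
tool_pos: [0.5602, -0.2013, 0.0229]
orientation: [180.0, -0.0, -94.5]
force: [0.6, 0.2, -0.0]
opening: 0.0613
[ 0.5602 -0.2013  0.0229] [ 1.7997e+02 -2.0000e-02 -9.4500e+01] 0.0613 46.63
sil 0.79 [260. 122.] [ 558.2 -260.7] [ 92.8 128.7] 85.5
```

View pics/e5.png

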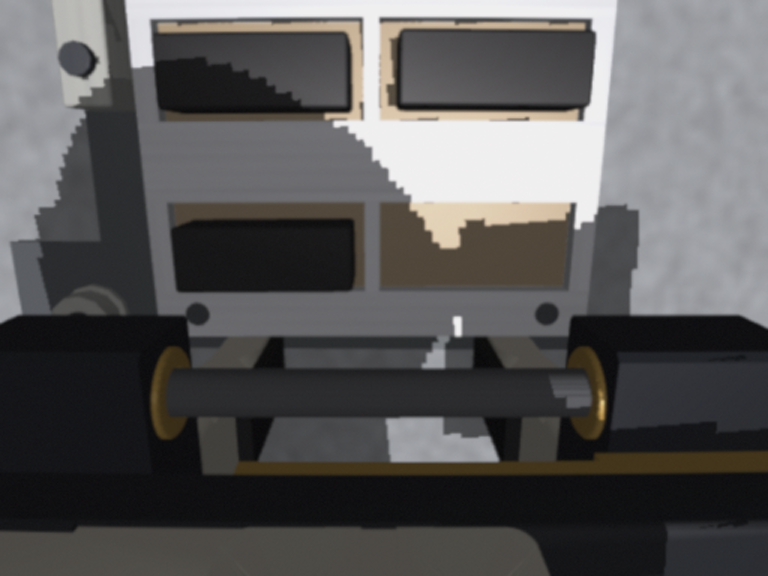

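```bash
python3 -m handwheel '[[[0.005,0,0,0,0.3],[0.004,0,0,0,0.3],[0.003,0,0,0,0.3],[0,0,0,0,0.3]]]'; python3 -m handwheel '[[[0.002,0,0,0,0.3],[0,0,0,0,0.3]]]';python3 -m handwheel '[[[0.002,0,0,0,0.3],[0,0,0,0,0.3]]]'
```

```text
clock: 47.22
tool_pos: [0.5598, -0.213, 0.0231]
orientation: [-180.0, 0.0, -94.5]
force: [0.3, 2.8, -0.5]
opening: 0.0613
clock: 47.38
tool_pos: [0.5603, -0.2135, 0.0231]
orientation: [-179.9, 0.1, -94.5]
force: [2.0, 12.1, 0.6]
opening: 0.0612
clock: 47.55
tool_pos: [0.5605, -0.2138, 0.0231]
orientation: [-179.9, 0.2, -94.6]
force: [2.3, 23.0, 4.0]
opening: 0.0612
```

```bash
python3 -m handwheel '[[[-0.01,0,0,0,0.3],[-0.02,0,0,0,0.3],[0,0,-0.035,0,0.3],[0,0,-0.04,0,0.3],[0,0,-0.04,0,0.3],[0,0,-0.04,0,0.3],[0,0,0,0,0.3]]]'; python3 -c "
from h import *
go(.4658,-.3141,.18,-4.4)"
```

```text
clock: 48.13
tool_pos: [0.5657, -0.1882, 0.1871]
orientation: [-179.3, -0.1, -94.4]
force: [1.3, -0.2, 1.8]
opening: 0.0614
pos [ 0.5657 -0.1882  0.1871] yaw -94.38 clk 48.1 tool shift [0.1332 0.0899 0.0071] dist/.04 rows 4.0 turn rad -1.5705 rows 12.9
```

```bash
python3 -m handwheel '[[[0.0266,0.018,0,0,0.3],[0.0266,0.018,0,0,0.3],[0.0266,0.018,0,0,0.3],[0.0266,0.018,0,0,0.3],[0.0266,0.018,0,0,0.3],[0,0,0,-0.1122,0.3],[0,0,0,-0.1122,0.3],[0,0,0,-0.1122,0.3],[0,0,0,-0.1122,0.3],[0,0,0,-0.1122,0.3],[0,0,0,-0.1122,0.3],[0,0,0,-0.1122,0.3],[0,0,0,-0.1122,0.3],[0,0,0,-0.1122,0.3],[0,0,0,-0.1122,0.3],[0,0,0,-0.1122,0.3],[0,0,0,-0.1122,0.3],[0,0,0,-0.1122,0.3],[0,0,0,-0.1122,0.3]]]';python3 -m handwheel '[[[0,0,0,0,0.3],[0,0,0,0,0.3]]]'; python3 dock.py e6.png;  python3 -c "
from h import *
go(.4658,-.3141,.022,-4.4)"
```

```text
clock: 49.72
tool_pos: [0.4611, -0.3129, 0.178]
orientation: [180.0, 0.0, -4.2]
force: [0.4, -0.6, 0.0]
opening: 0.0613
clock: 49.88
tool_pos: [0.4613, -0.3127, 0.178]
orientation: [180.0, 0.0, -4.7]
force: [-0.1, -0.1, -1.1]
opening: 0.0611
[ 0.4613 -0.3127  0.178 ] [ 1.7998e+02  2.0000e-02 -4.6800e+00] 0.0611 49.88
sil 0.88 [212.  74.] [ 549.6 -299.3] [152.7 117.3] 85.2
dock_seat 0.38 [285.2  30.8] [ 0.5838 -0.3521  0.    ]
latch_pivot 0.62 [410.3  28.4] [ 0.5726 -0.4454  0.033 ]
pos [ 0.4615 -0.3125  0.178 ] yaw -4.57 clk 50.1 tool shift [0.0044 0.0013 0.156 ] dist/.04 rows 3.9 turn rad -0.0029 rows 0.0
```

View pics/e6.png

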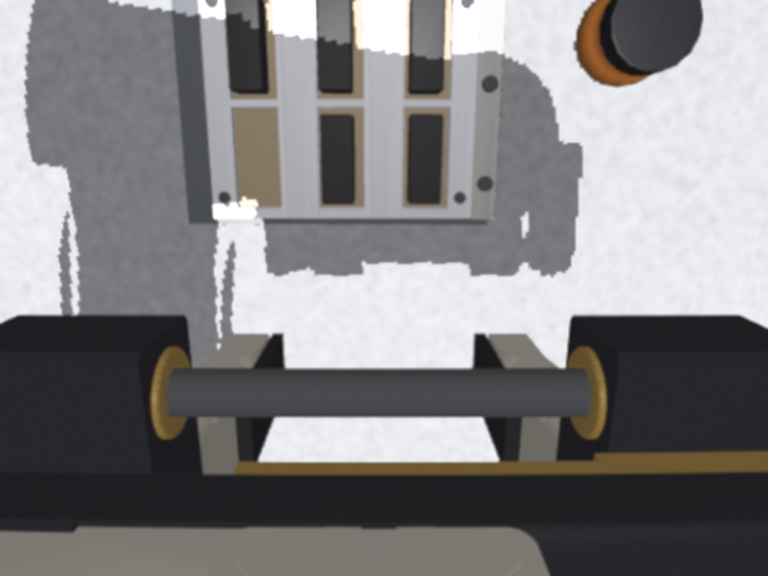

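```bash
python3 -m handwheel '[[[0,-0.009,0.035,0,0.3],[0,0,0.04,0,0.3],[0,0,0.04,0,0.3],[0,0,0.04,0,0.3],[0,0,0,0,0.3],[0.006,0,0,0,0.3],[0.006,0,0,0,0.3],[0.005,0,0,0,0.3],[0,0,0,0,0.3]]]'; python3 -m handwheel '[[[0.003,0,0,0,0.3],[0,0,0,0,0.3]]]';python3 -m handwheel '[[[0.003,0,0,0,0.3],[0,0,0,0,0.3]]]'
```

```text
clock: 50.88
tool_pos: [0.4803, -0.3049, 0.0235]
orientation: [180.0, -0.0, -4.5]
force: [0.3, 0.2, -0.2]
opening: 0.0613
clock: 51.05
tool_pos: [0.481, -0.3049, 0.0233]
orientation: [-180.0, 0.1, -4.5]
force: [-3.9, -0.1, 2.9]
opening: 0.0609
clock: 51.22
tool_pos: [0.4834, -0.305, 0.0231]
orientation: [-180.0, 0.2, -4.5]
force: [-6.7, 0.6, 3.9]
opening: 0.0615
```

```bash
python3 -m handwheel '[[[0.002,0,0,0,0.3],[0,0,0,0,0.3]]]';python3 -m handwheel '[[[0.002,0,0,0,0.3],[0,0,0,0,0.3]]]';python3 -m handwheel '[[[0.002,0,0,0,0.3],[0,0,0,0,0.3]]]'
```

```text
clock: 51.38
tool_pos: [0.485, -0.3051, 0.0231]
orientation: [-180.0, 0.2, -4.5]
force: [-6.9, -0.2, 4.6]
opening: 0.0615
clock: 51.55
tool_pos: [0.4854, -0.3051, 0.023]
orientation: [-179.9, 0.4, -4.5]
force: [-11.9, 0.9, 8.6]
opening: 0.0614
clock: 51.72
tool_pos: [0.4855, -0.3051, 0.0228]
orientation: [-179.9, 0.6, -4.5]
force: [-16.2, 1.4, 12.9]
opening: 0.0614
```

```bash
python3 -m handwheel '[[[-0.006,0,0,0,0.3],[-0.02,0,0,0,0.3],[0,0,-0.035,0,0.3],[0,0,-0.04,0,0.3],[0,0,-0.04,0,0.3],[0,0,-0.04,0,0.3],[0.01,-0.03,-0.02,0,0.3],[0.01,-0.03,-0.02,0,0.3],[0,-0.02,0,0,0.3],[0,0,0,0,0.3],[0,0,0,0,0.3]]]'; python3 dock.py e7.png; python3 -c "
from h import *
go(.5715,-.185,.20,-94.4)"
```

```text
clock: 52.63
tool_pos: [0.4921, -0.2245, 0.219]
orientation: [-180.0, -0.2, -4.3]
force: [0.1, -0.0, 0.4]
opening: 0.061
[ 0.4921 -0.2245  0.219 ] [-1.7999e+02 -1.6000e-01 -4.3500e+00] 0.061 52.63
pos [ 0.4911 -0.2261  0.2176] yaw -4.52 clk 52.9 tool shift [ 0.0769 -0.0473  0.0176] dist/.04 rows 2.3 turn rad 1.5687 rows 12.8
```

View pics/e7.png

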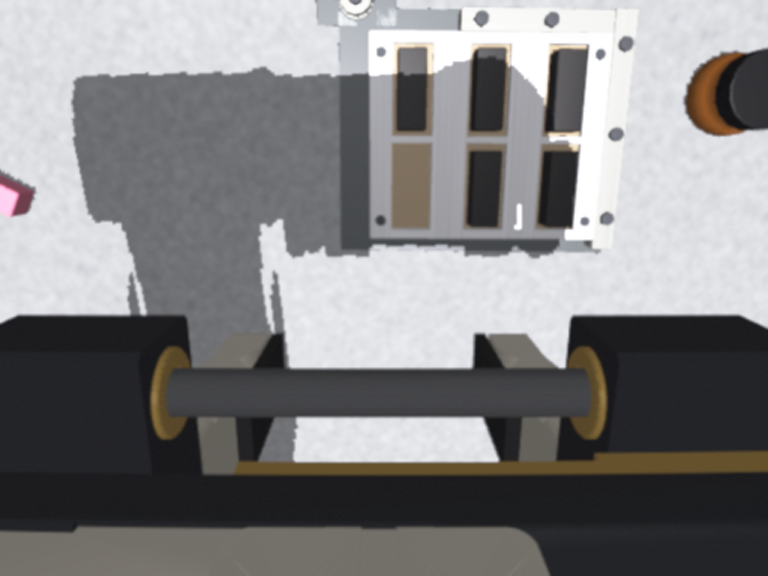

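```bash
python3 -m handwheel '[[[0.0215,-0.0155,0.006,0,0.3],[0.0215,-0.0155,0.006,0,0.3],[0.0215,-0.0155,0.006,0,0.3],[0,0,0,0.1122,0.3],[0,0,0,0.1122,0.3],[0,0,0,0.1122,0.3],[0,0,0,0.1122,0.3],[0,0,0,0.1122,0.3],[0,0,0,0.1122,0.3],[0,0,0,0.1122,0.3],[0,0,0,0.1122,0.3],[0,0,0,0.1122,0.3],[0,0,0,0.1122,0.3],[0,0,0,0.1122,0.3],[0,0,0,0.1122,0.3],[0,0,0,0.1122,0.3],[0,0,0,0.1122,0.3],[0,0,0,0,0.3],[0,0,0,0,0.3]]]'; python3 dock.py e8.png;  python3 -c "
from h import *
go(.5583,-.1858,.023,-94.4)"
```

```text
clock: 54.47
tool_pos: [0.5592, -0.1847, 0.1996]
orientation: [180.0, -0.0, -94.3]
force: [-0.3, 1.0, -1.2]
opening: 0.0612
[ 0.5592 -0.1847  0.1996] [179.96  -0.   -94.31] 0.0612 54.47
sil 0.74 [244.  68.] [ 563.5 -280.7] [111.6 129.6] 85.7
latch_knob 0.89 [117.1 192.8] [ 0.6856 -0.1786  0.033 ]
latch_pivot 0.65 [143.1 144. ] [ 0.6546 -0.2215  0.033 ]
pos [ 0.5593 -0.1842  0.2   ] yaw -94.38 clk 54.7 tool shift [0.0016 0.0009 0.177 ] dist/.04 rows 4.4 turn rad 0.0004 rows 0.0
```

View pics/e8.png

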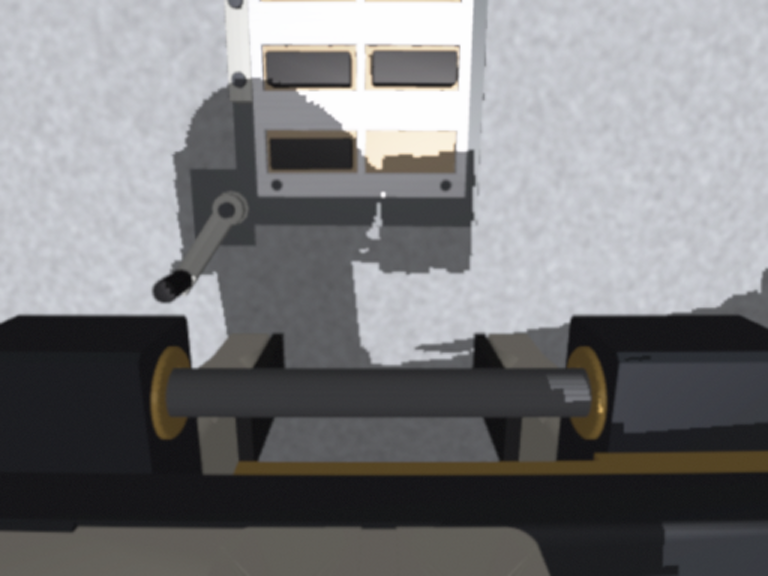

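```bash
python3 -m handwheel '[[[0,0,0.04,0,0.3],[0,0,0.04,0,0.3],[0,0,0.04,0,0.3],[0,0,0.035,0,0.3],[0,0,0.022,0,0.3],[0,0,0,0,0.3],[0.01,0,0,0,0.3],[0.01,0,0,0,0.3],[0.007,0,0,0,0.3],[0.003,0,0,0,0.3],[0,0,0,0,0.3]]]'; python3 -m handwheel '[[[0.002,0,0,0,0.3],[0,0,0,0,0.3]]]';python3 -m handwheel '[[[0.002,0,0,0,0.3],[0,0,0,0,0.3]]]'
```

```text
clock: 55.63
tool_pos: [0.5581, -0.2133, 0.0239]
orientation: [-179.8, 0.1, -94.6]
force: [0.9, 10.7, -0.9]
opening: 0.0612
clock: 55.8
tool_pos: [0.5581, -0.2136, 0.0239]
orientation: [-179.8, 0.2, -94.6]
force: [2.1, 21.6, 2.4]
opening: 0.0615
clock: 55.97
tool_pos: [0.5582, -0.2138, 0.0239]
orientation: [-179.8, 0.3, -94.6]
force: [1.9, 32.6, 4.9]
opening: 0.0619
```

```bash
python3 -m handwheel '[[[-0.01,0,0,0,0.3],[-0.02,0,0,0,1],[0,0,-0.035,0,1],[0,0,-0.04,0,1],[0,0,-0.04,0,1],[0,0,-0.02,0,1],[0,0,0,0,1],[0,0,0,0,1]]]'; python3 dock.py f1.png; python3 -c "
from h import *
print(telemetry.get_obs()['joint_pos'].round(1))
go(.709,-.197,.16,-128.5)"
```

```text
clock: 56.63
tool_pos: [0.5599, -0.1887, 0.1607]
orientation: [-179.7, 0.0, -94.5]
force: [0.6, -0.4, -1.5]
opening: 0.0207
[ 0.5599 -0.1887  0.1607] [-1.7972e+02  2.0000e-02 -9.4490e+01] 0.0207 56.63
sil 0.93 [245.  72.] [ 564.2 -278.3] [104.5 129. ] 85.2
latch_knob 0.75 [ 97.6 204.4] [ 0.6886 -0.1835  0.033 ]
latch_knob 0.43 [278.6  45.6] [ 0.5336 -0.293   0.033 ]
latch_pivot 0.66 [128.  153.9] [ 0.6566 -0.2228  0.033 ]
[  0.4  16.6 -17.1  -0.  -56.4  -4.8]
pos [ 0.5583 -0.1883  0.1569] yaw -94.48 clk 56.9 tool shift [-0.0031 -0.1509 -0.0031] dist/.04 rows 3.8 turn rad 0.5937 rows 4.9
```

View pics/f1.png

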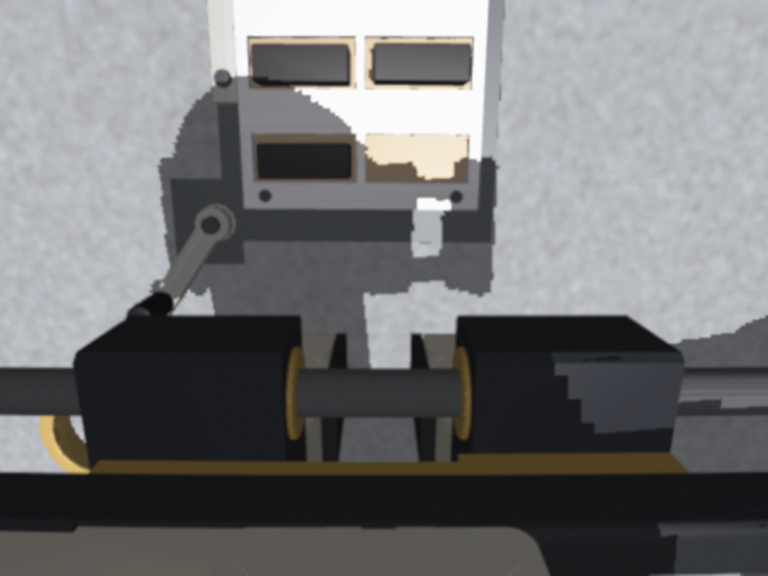

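```bash
python3 -c "
from h import *
go(.7217,-.2088,.16,-129.5)"

```

```text
pos [ 0.5583 -0.1883  0.1569] yaw -94.48 clk 56.9 tool shift [ 0.0076 -0.1645 -0.0031] dist/.04 rows 4.1 turn rad 0.6111 rows 5.0
```

```bash
python3 -m handwheel '[[[0.0015,-0.0329,0,0,1],[0.0015,-0.0329,0,0,1],[0.0015,-0.0329,0,0,1],[0.0015,-0.0329,0,0,1],[0.0016,-0.0329,0,0,1],[0,0,0,0.1019,1],[0,0,0,0.1019,1],[0,0,0,0.1019,1],[0,0,0,0.1019,1],[0,0,0,0.1019,1],[0,0,0,0.1016,1],[0,0,0.03,0,1],[0,0,0,0,1],[0,0,0,0,1]]]'; python3 dock.py f2.png; python3 -c "
from h import *
go(.7217,-.2088,.036,-129.5)"
```

```text
clock: 58.05
tool_pos: [0.7208, -0.2084, 0.1252]
orientation: [179.7, -0.2, -129.5]
force: [-0.4, 0.7, 0.4]
opening: 0.0004
[ 0.7208 -0.2084  0.1252] [ 179.73   -0.19 -129.45] 0.0004 58.05
sil 0.68 [336.  21.] [ 596.1 -239.7] [ 57.9 123.9] 51.2
latch_knob 0.55 [312.9 201. ] [ 0.6892 -0.18    0.033 ]
latch_pivot 0.71 [315.9 122.3] [ 0.6547 -0.2224  0.033 ]
pos [ 0.723  -0.2086  0.1292] yaw -129.46 clk 58.3 tool shift [0.001  0.0009 0.0932] dist/.04 rows 2.3 turn rad 0.0008 rows 0.0
```

View pics/f2.png

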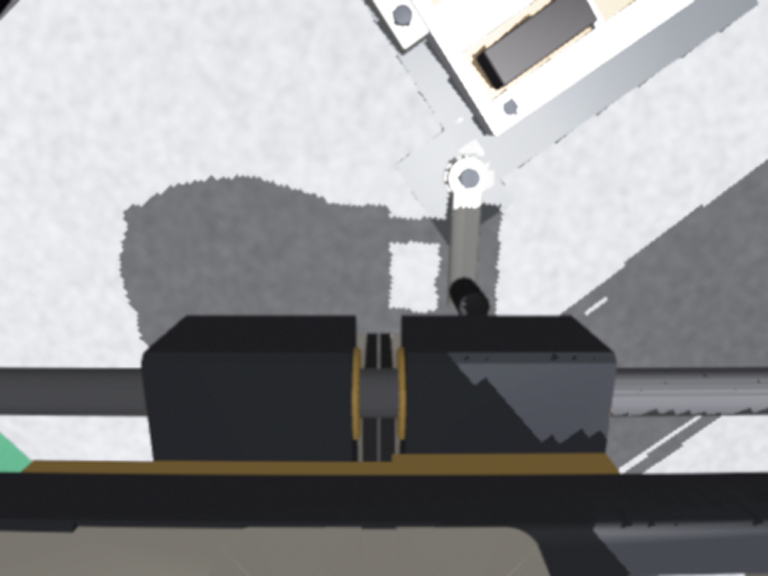

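```bash
python3 -m handwheel '[[[0,0,0.03,0,1],[0,0,0.03,0,1],[0,0,0.031,0,1],[0,0,0,0,1],[0,0.006,0,0,1],[0,0.006,0,0,1],[0,0.006,0,0,1],[0,0.006,0,0,1],[0,0,0,0,1]]]'; python3 dock.py f3.png
```

```text
clock: 59.05
tool_pos: [0.7043, -0.1923, 0.0395]
orientation: [-179.9, 0.1, -129.4]
force: [0.8, 0.3, 1.1]
opening: 0.0002
[ 0.7043 -0.1923  0.0395] [-1.7986e+02  1.1000e-01 -1.2943e+02] 0.0002 59.05
sil 0.78 [338.  28.] [ 612.9 -237. ] [33.5 74. ] 51.0
latch_pivot 0.82 [296.9 125.8] [ 0.6546 -0.2243  0.033 ]
```

View pics/f3.png

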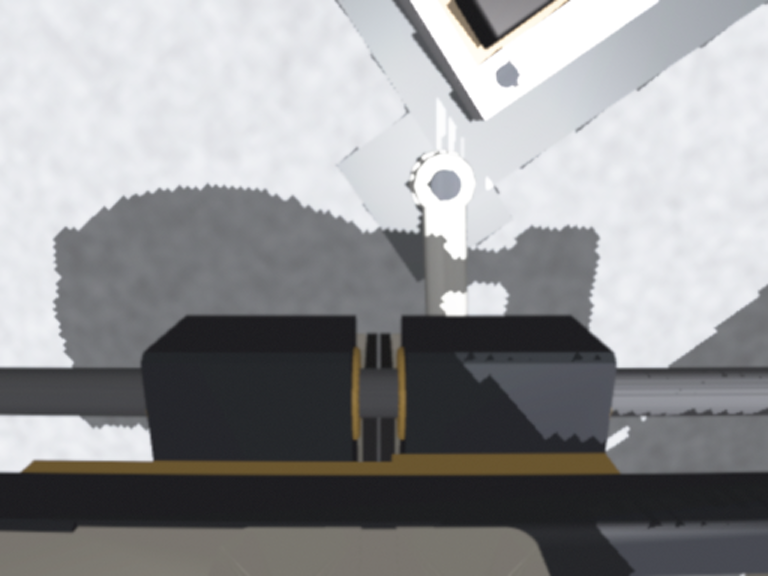

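```bash
python3 -m handwheel '[[[-0.0018,0.0068,0,-0.12,1],[-0.0018,0.0068,0,-0.12,1],[-0.0018,0.0068,0,-0.12,1],[-0.0018,0.0068,0,-0.12,1],[-0.0018,0.0068,0,-0.12,1],[-0.0018,0.0068,0,-0.12,1],[-0.0018,0.0068,0,-0.12,1],[-0.0018,0.0068,0,-0.12,1],[0,0,0,0,1]]]'; python3 dock.py f4.png
```

```text
clock: 60.05
tool_pos: [0.6565, -0.1658, 0.0372]
orientation: [180.0, 0.0, -74.2]
force: [0.3, -0.1, -0.7]
opening: 0.0006
[ 0.6565 -0.1658  0.0372] [ 1.7999e+02  1.0000e-02 -7.4160e+01] 0.0006 60.05
sil 0.79 [437.  71.] [ 585.8 -258.4] [63.8 95.9] 85.3
```

View pics/f4.png

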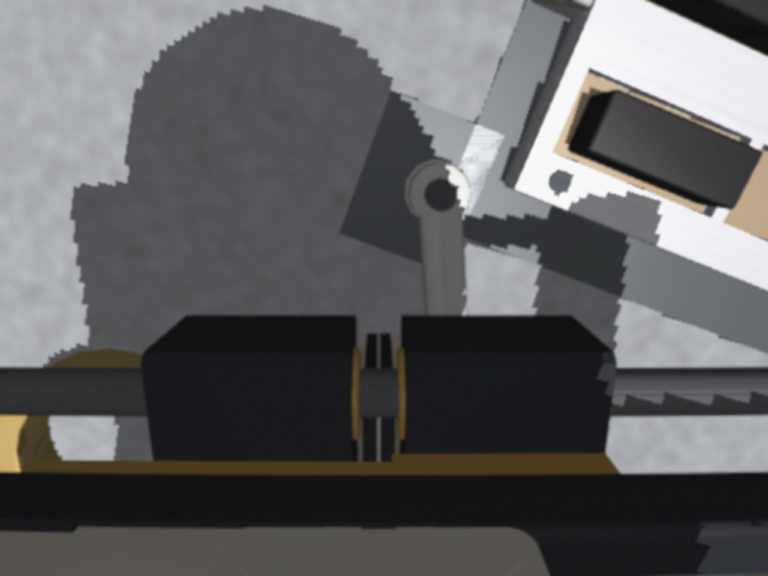

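```bash
python3 -m handwheel '[[[-0.0018,0.0068,0,-0.12,1],[-0.0018,0.0068,0,-0.12,1],[-0.0018,0.0068,0,-0.12,1],[-0.0018,0.0068,0,-0.12,1],[-0.0018,0.0068,0,-0.12,1],[-0.0018,0.0068,0,-0.12,1],[-0.0018,0.0068,0,-0.12,1],[-0.0018,0.0068,0,-0.12,1],[0,0,0,0,1]]]'; python3 dock.py f5.png
```

```text
clock: 61.05
tool_pos: [0.6075, -0.1893, 0.0369]
orientation: [180.0, 0.0, -19.3]
force: [0.5, 0.5, 0.2]
opening: 0.0003
[ 0.6075 -0.1893  0.0369] [ 1.800e+02  2.000e-02 -1.929e+01] 0.0003 61.05
sil 0.56 [422. 179.] [ 602.3 -272.2] [94.9 59.4] 81.3
latch_pivot 0.73 [287.1 138.6] [ 0.6515 -0.2207  0.033 ]
```

View pics/f5.png

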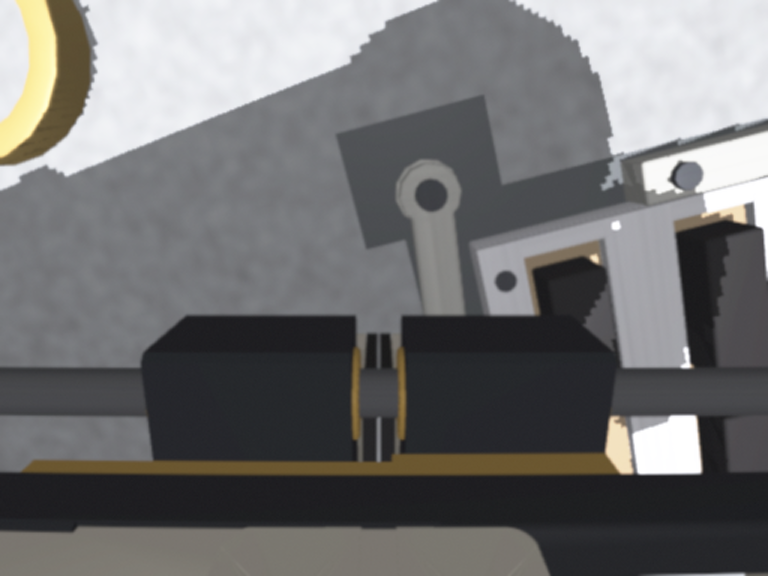

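```bash
python3 -m handwheel '[[[-0.0009,0.0034,0,-0.06,1],[-0.0009,0.0034,0,-0.06,1],[0,0,0,0,1]]]'; python3 -m handwheel '[[[-0.0009,0.0034,0,-0.06,1],[0,0,0,0,1]]]'; python3 -m handwheel '[[[-0.0006,0.0025,0,-0.04,1],[0,0,0,0,1]]]'; python3 -m handwheel '[[[0,0.002,0,0,1],[0,0,0,0,1]]]'
```

```text
clock: 61.55
tool_pos: [0.6044, -0.1945, 0.037]
orientation: [-180.0, -0.0, -12.6]
force: [0.6, 0.8, 0.2]
opening: 0.0004
clock: 61.72
tool_pos: [0.6034, -0.1952, 0.037]
orientation: [-179.8, -0.1, -9.2]
force: [1.3, 13.4, 0.7]
opening: 0.0001
clock: 61.88
tool_pos: [0.6028, -0.1955, 0.037]
orientation: [-179.7, -0.1, -7.0]
force: [0.5, 25.7, 2.2]
opening: 0.0006
clock: 62.05
tool_pos: [0.6028, -0.1958, 0.0369]
orientation: [-179.6, -0.1, -7.1]
force: [0.8, 33.9, 6.0]
opening: 0.0006
```

```bash
python3 -m handwheel '[[[0,-0.008,0,0,1],[0,-0.02,0,0,1],[0,-0.02,0,0,1],[0,0,-0.03,0,1],[-0.02,0,-0.035,0,1],[-0.03,0,-0.025,0,1],[-0.03,0,-0.025,0,1],[-0.03,0,-0.025,0,1],[-0.02,0,0,0,1],[0,0,0,0,1],[0,0,0,0,1]]]'; python3 dock.py f6.png; python3 -c "
from h import *
p=vision.snapshot('top');save(p['color'][150:265,255:400],'t3.png',5)"
```

```text
clock: 62.97
tool_pos: [0.4777, -0.1386, 0.1781]
orientation: [-180.0, -0.1, -7.0]
force: [0.3, 0.1, 0.4]
opening: 0.0006
[ 0.4777 -0.1386  0.1781] [-1.7997e+02 -1.2000e-01 -7.0000e+00] 0.0006 62.97
sil 0.66 [401.  73.] [ 552.3 -298.3] [155.5 110. ] 84.8
latch_knob 0.58 [335.2  19.2] [ 0.5972 -0.2181  0.033 ]
latch_pivot 0.24 [424.1  57.8] [ 0.5611 -0.2862  0.033 ]
```

View pics/f6.png

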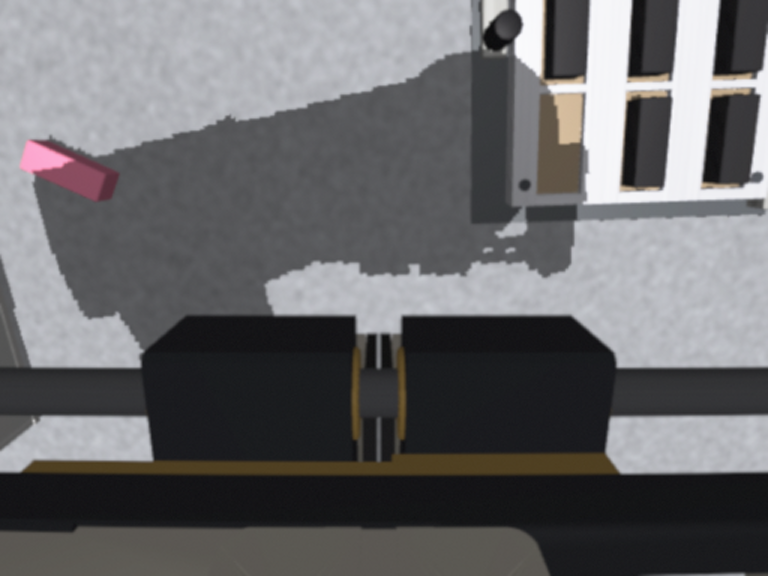

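View pics/t3.png

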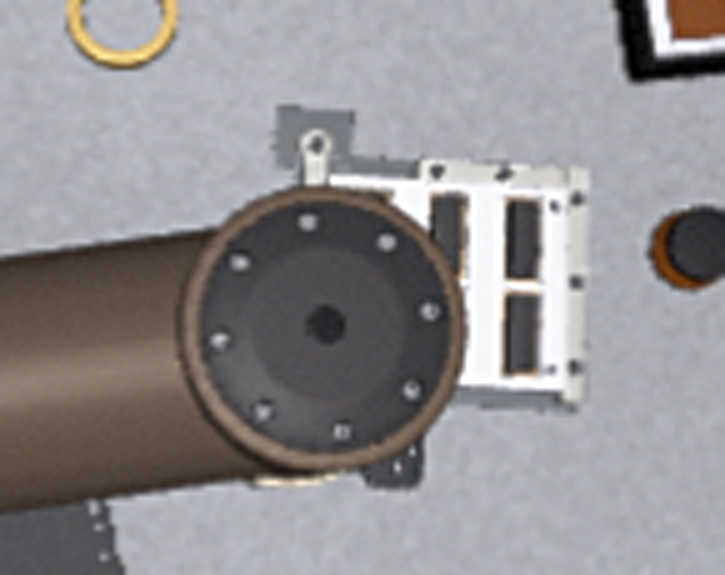

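```bash
python3 -m handwheel '[[[0,0,-0.04,0,0.5],[0,0.02,-0.035,0,0.5],[0.01,0.03,-0.025,0,0.5],[0.01,0.035,-0.02,0,0.5],[0.01,0.035,0,-0.045,0.5],[0,0,0,0,0.5],[0,0,0,0,0.5],[0,0,0,0,0.5]]]'; python3 dock.py g1.png; python3 -c "
from h import *
p=vision.snapshot('wrist');save(p['color'][0:150,200:400],'g2.png',4)
p=vision.snapshot('scene');save(p['color'],'g3.png',1.5)
p=vision.snapshot('top');save(p['color'][85:275,115:400],'g4.png',2.8)"
```

```text
clock: 63.93
tool_pos: [0.4932, -0.2618, 0.2959]
orientation: [-180.0, 0.1, -4.4]
force: [-0.1, 0.5, -0.9]
opening: 0.0429
[ 0.4932 -0.2618  0.2959] [-1.7998e+02  1.2000e-01 -4.3900e+00] 0.0429 63.93
sil 0.68 [270.  92.] [ 562.6 -300.7] [150.5 130.2] 85.1
latch_knob 0.73 [204.1  69.3] [ 0.5972 -0.217   0.033 ]
latch_pivot 0.76 [202.9  16. ] [ 0.6519 -0.2216  0.033 ]
```

View pics/g2.png

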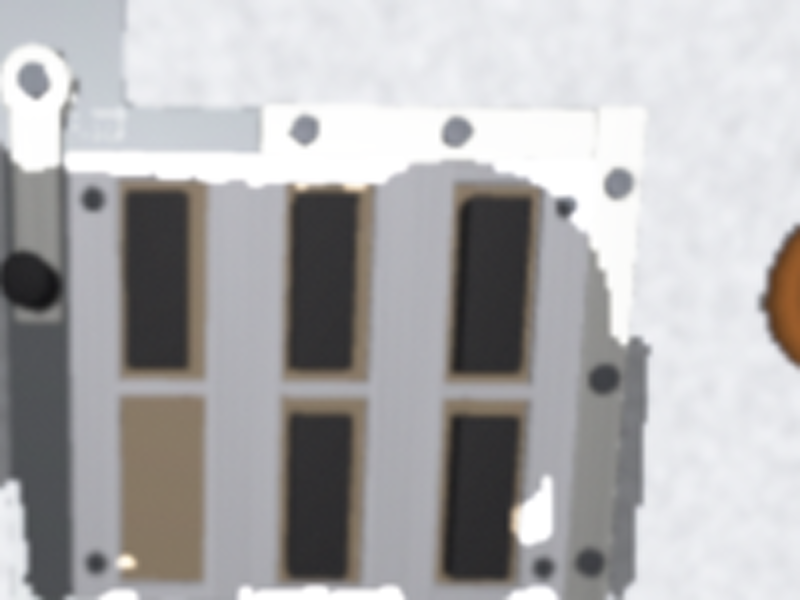

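View pics/g3.png

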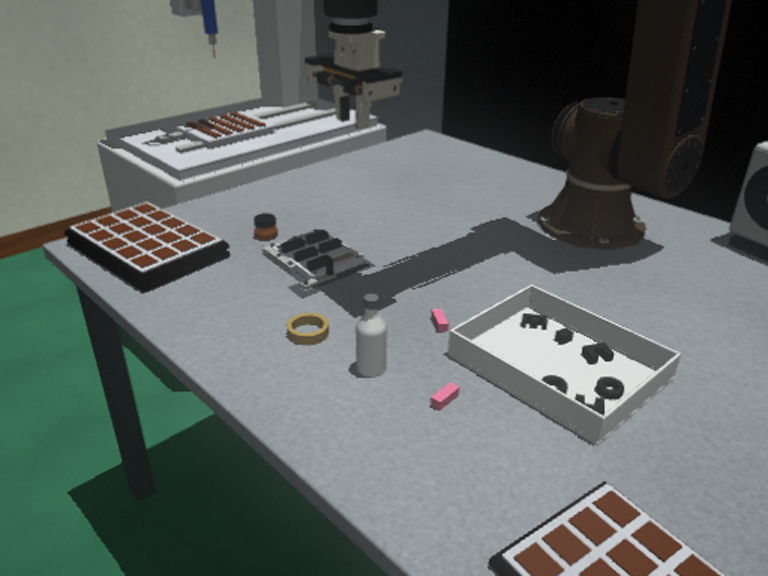

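View pics/g4.png

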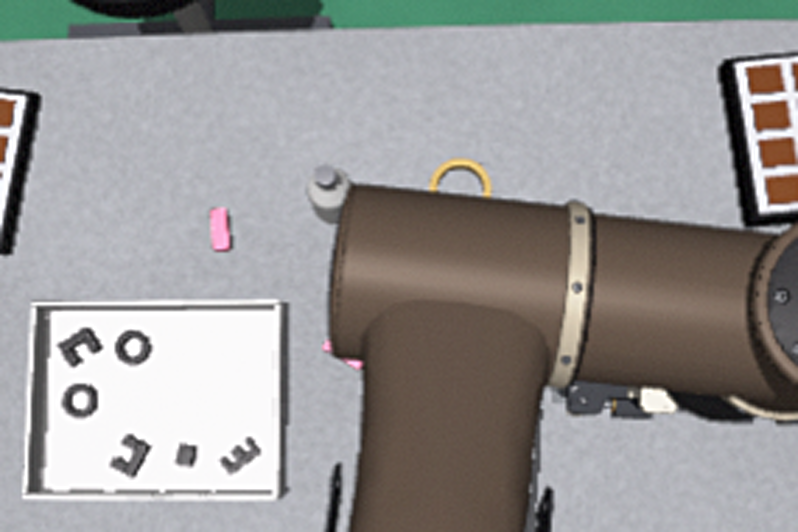

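```bash
python3 -c "
from h import *
o=telemetry.get_obs();print(o['clock'],o['force'].round(1))
print(close_job())"
```

```text
64.3333 [-0.7  0.3  0.3]
the job is handed in; nothing more can be done
None
```

I put all five long ferrite bars, each flat in its own carrier pocket, then docked the carrier and closed the latch. I handed the job in at about 64 s.

- **Bars:** the final picture shows five bars lying flat in their pockets, with the −x/+y pocket empty. The tote still holds both rings, both U cores, the E core and the short block. I left the two pink look-alikes alone.
- **Dock:** I slid the carrier +x, then −y against the end stop, then +x against the rail, and finally −y again. At each stop the tool stopped moving while the force rose: about 33 N at the end stop and 16 N at the rail. The last measured carrier pose was (0.563, −0.301), yaw about −4.9°. I had measured the dock seat at (0.560, −0.301), yaw −4.4°. The 3 mm difference in x is about the camera's accuracy, and no gap shows in the picture.
- **Latch:** I pushed it until it stopped hard, at about 34 N. The knob is at (0.597, −0.217), where I expected (0.595, −0.218), and the arm lies parallel to the carrier's edge.
- **Checks that disagreed:**
  - The carrier was 5 mm further back in x before I placed the last bar, so I measured again and corrected for it.
  - The recognition networks gave some wrong low-confidence latch points, which I ignored.
- **Left undisturbed:** the bottle, tape roll and jar are standing where they were. The final top view partly hid the bottle and tape roll, so I checked all three in the scene picture.

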